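Make up the filing kit and the mailing kit

ROBOT

A 6-joint arm with a two-finger parallel gripper is mounted at the origin on the work surface. World frame = base frame: x ahead of the robot, y to its left, z up, the work surface at z = 0. Lengths are in m, angles in rad, forces in N, time in s.
With the tool pointing down it reaches from about 0.25 to 0.775 m from the base axis. Payload 4 kg.
Tool frame: the origin (TCP) lies on the centre line of the jaws, within the pads' length; the fingertips stand 8 mm ahead of it and the grasp point (between the pads) lies 11 mm behind it; z points along the fingers, y is the direction in which the jaws open and shut (so a half turn about z gives the same grasp; the last joint's range is limited). The gripper opens to 94 mm and grips with 3 to 60 N. Pads are 16 mm wide; open, the fingers measure 119 mm over their backs; the gripper's body (75 mm by 177 mm) begins 78 mm behind the grasp point.
Start: joints at [1.171, 0.087, 1.371, -0, 1.684, -0.103], TCP at [0.161, 0.526, 0.214] pointing down, gripper open.
Joint ranges: [-3.1, 3.1], [-0.76, 2.03], [0.27, 2.55], [-1.08, 4.22], [0.17, 2.65], [-2.57, 2.57]. Speed limits (rad/s): [2.79, 2.79, 3.14, 3.14, 3.14, 3.14].

INTERFACE

Orientations are given as [roll, pitch, yaw] about the fixed x, y, z axes, in that order (R = Rz(yaw) Ry(pitch) Rx(roll)).
In Python, from bench import * gives the robot as it stands.
- The arm moves only by the tool step_arm, never from a script. Its argument "steps" is a list of rows, each an object of numbers: "jaw": the opening, from 0 (shut) to 1 (fully open); "tx", "ty", "tz": the shift along the tool's x, y, z in m; "ax", "ay", "az": the turn, a rotation vector about the tool's x, y, z in rad. In form: [{"jaw": .., "tx": .., "ty": .., "tz": .., "ax": .., "ay": .., "az": ..}, ...]. A call has 1 to 8 rows; each row is the pose to reach, as a shift and turn from the pose measured when the call began, along the tool's axes at that moment; what a row does not reach only later rows make up. A row lasts 1/10 s, in which the tool goes at most 50 mm and 8.59 degrees, less where a joint would pass 70% of its speed; a pose out of reach is approached as far as the arm can. A call with a gripper value outside its range is refused whole. The fingers move at their own pace and stop on an object; the grip force is fixed at half the most. Time passes only in rows, so rows that repeat a pose let the fingers close. It gives the time, the measured TCP pose, the force and the opening at its end, in the units of the state.
- get_obs(): the state, without advancing time (a new reading comes with each control period).
- snapshot(name): name is "side" or "top"; returns (picture, depth): 400x640x3 uint8, red, green, blue; 400x640 float32, m along the optical axis (not along the pixel's ray), 0 where there is no reading.
- camera_model(name): a dict with "intrinsics" (3x3 intrinsics, pixels), "origin" and "orientation" of the camera in the world. Camera axes: x right, y down, z forward; pixel columns grow to the right and rows downward; lengths in m; the calibration is good to about 2 mm. A picture is of the moment at which its call begins. camera_model takes no time and is no camera call.
- close_job(): hands the job in, once; it reports no verdict.
Trained networks look in the newest picture that a camera, given by its name, has taken for a name from the list of things; names that differ only in an ending like _2 or _b are one class to them, and where a whole thing is asked for, a point or a joint stands for the part that bears it (a point fixed in the world has none). Each returns a list of dicts, best first, with "confidence" (0 to 1); they miss things now and then, are a little off and sometimes report something else, mostly with a low value. They report only what shows in the picture. A call takes as long as a camera call.
- silhouettes(camera, query): "pixels" (400x640 bool, what is visible of it) and "rect" ([left, top, right, bottom] in pixels, round what is visible of it).
The state is a dict: "time": time; "joint_positions": joint angles; "qvel": joint speeds; "joint_torque": joint torques, N m; "tool_pos": TCP position; "ee_rot": TCP orientation; "wrist_force": force on the tool from outside, world axes, zero at the start; "wrist_torque": the same for the moment, N m; "width": finger opening in m.
Only numpy, scipy, OpenCV 4.12 (cv2) and the standard library are available. Lean on these libraries where they do the work, as an engineer would, in place of code of your own. Each camera call takes 0.05 s, during which the arm holds its last target. There are 200 camera calls.

TASK

Make up two office kits on their layout sheets: the stapler and the green glue stick go in the blue tray, the stamp and the tape roll in the red tray, each centred on the outline drawn for it, resting upright on its underside (the tape flat) and with the stapler and the stamp turned to line up with their rectangles. Leave the orange glue stick and the little white bottle standing where they are in the row.

Things in the scene. Friction and masses are not known exactly. Their poses are not given: they have to be found in the camera images.
- stapler_mid (a point): black desk stapler, 110 long x 30 wide x 46 high, standing on its base; the point is its centre, 23 mm above its underside; x along its length, z up. The sides are plain and upright: grip it across its width. The nose end may point either way in the kit
- green_glue_mid (a point): glue stick with a green cap and green band, a plain upright cylinder, 26 mm diameter x 84 high; the point is its centre, 42 mm above its underside, z up
- stamp_mid (a point): wooden office stamp: a rectangular base 56 (x) x 34 (y) and 12 high, with a round dark wood handle on it, 22 to 26 mm diameter, up to 70 mm above the underside; the point is on the handle's axis half-way up, 35 mm above its underside; x along the base's long side, z up. May be placed either way round
- tape_mid (a point): roll of amber-yellow sticky tape lying flat, a ring 50 mm outer diameter, 28 mm hole, 25 high; the point is its centre, 12.5 mm above its underside, z up
- spot_stapler: place for the stapler: drawn grey rectangle, dark outline, 122 (x) x 42 (y). It lies flat inside the fixed blue plastic tray (outside 170 x 260 mm, floor 4 mm thick, a rim 4 mm thick whose top is 10 mm above the desk), which holds two outlines about 120 mm apart along the tray's length; the other is for the green glue stick. Which of the two is on the left varies. Origin at the outline's centre on the tray floor, 4 mm above the desk, z up, x along the long side
- spot_glue: place for the green glue stick: drawn green circle, 38 mm diameter. It lies flat inside the fixed blue plastic tray (outside 170 x 260 mm, floor 4 mm thick, a rim 4 mm thick whose top is 10 mm above the desk), which holds two outlines about 120 mm apart along the tray's length; the other is for the stapler. Which of the two is on the left varies. Origin at the outline's centre on the tray floor, 4 mm above the desk, z up
- spot_stamp: place for the stamp: drawn brown rectangle, 68 (x) x 46 (y), with a small circle in it. It lies flat inside the fixed red plastic tray (outside 170 x 260 mm, floor 4 mm thick, a rim 4 mm thick whose top is 10 mm above the desk), which holds two outlines about 120 mm apart along the tray's length; the other is for the tape roll. Which of the two is on the left varies. Origin at the outline's centre on the tray floor, 4 mm above the desk, z up, x along the long side
- spot_tape: place for the tape roll: drawn amber circle, 62 mm diameter, with a white circle in it. It lies flat inside the fixed red plastic tray (outside 170 x 260 mm, floor 4 mm thick, a rim 4 mm thick whose top is 10 mm above the desk), which holds two outlines about 120 mm apart along the tray's length; the other is for the stamp. Which of the two is on the left varies. Origin at the outline's centre on the tray floor, 4 mm above the desk, z up
- orange_glue_mid (a point): glue stick with an orange cap and band, of the green one's shape and size (26 mm diameter x 84 high): not wanted, stays where it is; the point is its centre, 42 mm above its underside
- pill_bottle_mid (a point): small white bottle with a blue cap, 38 mm diameter x 68 high: not wanted, stays where it is; the point is its centre, 34 mm above its underside

How it is judged:
By the outcome, as a careful person would: the job done as asked, in the order asked, and still so for the second after the job is handed in, with the robot touching nothing.
It also fails if it takes over 99 s, if anything falls off the work surface, if the arm or the gripper's body presses on something with over 40 N, if the wrist force passes 120 N, or if a joint passes its speed limit or range.

## Working session

There is one attempt and no reset: what is moved stays moved. The work goes in short steps, Python scripts to look and compute and a tool call to move; the robot and the scene stay as the last step left them, time stands still between calls to the robot, and variables do not carry over. Pictures are saved under pics/ and viewed, about 12 in all and at most 16, crops included, and the job is handed in when it is done.

Besides the shell and the picture viewer there is one more tool, called after "Call:" by a JSON object that holds its "method" and its "body", one argument or row to a line. step_arm: Moves the arm, as the interface text tells. Its arguments: {"type":"object","properties":{"steps":{"type":"array"}},"required":["steps"]}

```bash
mkdir -p pics; ls; python3 - <<'E'
from bench import *
import cv2,numpy as np
o=get_obs()
for k in o: print(k,np.round(o[k],4))
for n in("top","side"):
    p,d=snapshot(n); cv2.imwrite(f"pics/{n}0.png",p[:,:,::-1]); np.savez(f"{n}0.npz",p=p,d=d)
    c=camera_model(n); print({k:np.round(c[k],4).tolist() for k in c})
E
```

```text
pics
time 0.0
joint_positions [ 1.1709  0.088   1.3723 -0.      1.6836 -0.1031]
qvel [-0.0014 -0.0007  0.0002 -0.0005  0.0005  0.0008]
joint_torque [ 1.00000e-04 -3.40194e+01 -3.02423e+01  7.15000e-02  3.32000e-02
 -2.00000e-04]
tool_pos [0.1607 0.5255 0.2123]
ee_rot [-3.1394e+00 -2.0000e-04  2.8447e+00]
wrist_force [ 0.3908 -0.9905 -0.3121]
wrist_torque [ 0.0198 -0.0286 -0.0464]
width 0.0938
{'intrinsics': [[397.63, 0.0, 311.906], [0.0, 397.63, 199.7133], [0.0, 0.0, 1.0]], 'origin': [0.3921, -0.0066, 0.7872], 'orientation': [-2.9415, -0.0022, -1.557]}
{'intrinsics': [[375.1803, 0.0, 320.0226], [0.0, 375.1803, 202.6203], [0.0, 0.0, 1.0]], 'origin': [0.3826, -0.6344, 0.5111], 'orientation': [-2.1836, -0.0233, -0.2491]}
```

View pics/top0.png

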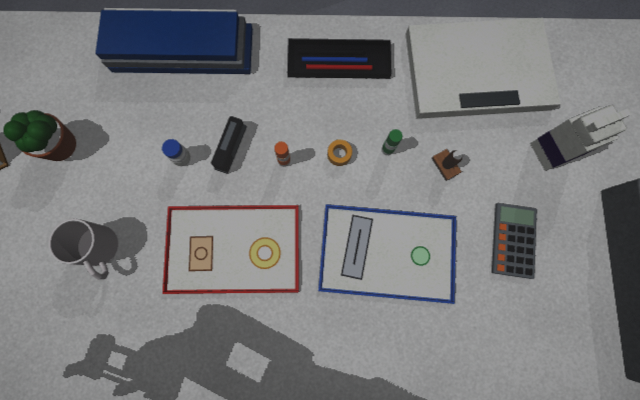

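View pics/side0.png

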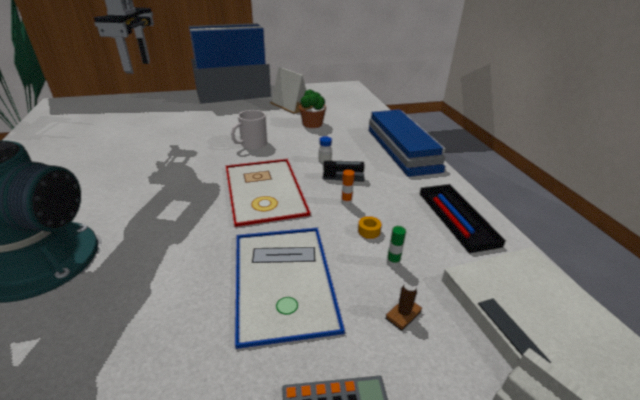

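The top view has +y to the left and +x up. Along the row are the bottle (175,152), stapler (228,145), orange glue (282,153), tape (340,152), green glue (392,142) and stamp (450,163). The red tray's spots are the stamp at (201,253) and the tape at (265,252). The blue tray's are the stapler at (357,247) and the glue at (420,256).

```bash
cat > h.py <<'E'
from bench import *
import cv2,numpy as np
from scipy.spatial.transform import Rotation as R
def cam(n):
    c=camera_model(n); return np.array(c["intrinsics"]),np.array(c["origin"]),R.from_euler("xyz",c["orientation"]).as_matrix()
def world(n,u,v,d):
    K,o,M=cam(n); u,v,d=map(np.asarray,(u,v,d))
    return np.stack([(u-K[0,2])/K[0,0]*d,(v-K[1,2])/K[1,1]*d,d],-1)@M.T+o
def onplane(n,u,v,z):
    K,o,M=cam(n); r=world(n,u,v,np.ones(np.shape(u)))-o
    return o+r*((z-o[2])/r[...,2])[...,None]
def rect(P):
    (c,s,a)=cv2.minAreaRect((P[:,:2]*1000).astype(np.float32))
    if s[0]<s[1]: s=s[::-1]; a+=90
    return np.round(c,1),np.round(s,1),round((a+90)%180-90,1)
def look(n,names):
    p,d=snapshot(n); out={}
    for q in names:
        r=silhouettes(n,q)
        if not r: print(n,q,"none"); continue
        out[q]=r[0]["pixels"]
        v,u=np.nonzero(out[q]&(d>0)); P=world(n,u,v,d[v,u])
        print(n,q,round(r[0]["confidence"],2),np.round(r[0]["rect"]).tolist(),"z",np.round(np.percentile(P[:,2],[2,50,98]),4))
        out[q+"_P"]=P
        if q.startswith("spot"): print("   rect mm",rect(onplane(n,u,v,.004)), "mean",np.round(onplane(n,u,v,.004).mean(0)*1000,1))
        else:
            T=P[P[:,2]>np.percentile(P[:,2],97)-.006]; print("   top rect",rect(T),"mean",np.round(T.mean(0)*1000,1),len(T))
    return p,d,out
ALL=["stapler_mid","green_glue_mid","stamp_mid","tape_mid","orange_glue_mid","pill_bottle_mid"]
SP=["spot_stapler","spot_glue","spot_stamp","spot_tape"]
E
python3 - <<'E'
from h import *
p,d,o=look("top",ALL+SP); im=p[:,:,::-1].copy()
for k in o:
    if not k.endswith("_P"):
        c,_=cv2.findContours(o[k].astype(np.uint8),0,1); cv2.drawContours(im,c,-1,(255,0,255),1)
cv2.imwrite("pics/m1.png",cv2.resize(im[90:310,120:500],None,fx=2,fy=2,interpolation=0))
look("side",ALL+SP)
E
```

```text
top stapler_mid 0.95 [213.0, 115.0, 246.0, 174.0] z [0.0022 0.0426 0.0476]
   top rect (array([659.1, 164.2]), array([104.9,  27.8]), -18.4) mean [659.9 163.9  44.4] 665
top green_glue_mid 0.78 [385.0, 131.0, 399.0, 153.0] z [0.0051 0.0667 0.0852]
   top rect (array([ 659.1, -158.5]), array([22.4, 22.4]), -89.0) mean [ 658.9 -159.    83.1] 124
top stamp_mid 0.82 [433.0, 145.0, 459.0, 180.0] z [0.0003 0.012  0.0669]
   top rect (array([ 624.4, -272.5]), array([23. , 12.2]), 39.6) mean [ 622.7 -272.8   64. ] 53
top tape_mid 0.72 [326.0, 138.0, 354.0, 164.0] z [0.0004 0.0238 0.0271]
   top rect (array([648.3, -58.8]), array([48.7, 46.8]), 41.7) mean [647.6 -58.8  24.5] 308
top orange_glue_mid 0.88 [273.0, 142.0, 292.0, 168.0] z [0.0074 0.0799 0.0858]
   top rect (array([633.3,  53.6]), array([24.3, 23.7]), -39.4) mean [632.7  53.6  83.5] 145
top pill_bottle_mid 0.89 [163.0, 137.0, 189.0, 169.0] z [0.0101 0.0631 0.0698]
   top rect (array([635.3, 263.5]), array([32.8, 32.3]), 0.4) mean [635.2 263.3  67.5] 243
top spot_stapler 0.91 [344.0, 215.0, 375.0, 277.0] z [0.0019 0.0045 0.0072]
   
[... 1408 characters left out ...]
  49.   84.5] 72
side pill_bottle_mid none
side spot_stapler 0.84 [251.0, 248.0, 316.0, 262.0] z [0.0047 0.0065 0.0082]
   rect mm (array([459.6, -93.4]), array([122.4,  41.8]), -10.7) mean [459.  -94.2   4. ]
side spot_glue 0.73 [275.0, 296.0, 299.0, 316.0] z [0.0047 0.0066 0.0085]
   rect mm (array([ 442.4, -218. ]), array([38.9, 35.9]), -13.1) mean [ 442.6 -218.2    4. ]
side spot_stamp 0.58 [246.0, 168.0, 271.0, 183.0] z [0.0047 0.0065 0.0087]
   rect mm (array([443. , 212.4]), array([69.6, 49.3]), -2.1) mean [443.1 211.6   4. ]
side spot_tape 0.77 [253.0, 196.0, 278.0, 215.0] z [0.0052 0.0068 0.0085]
   rect mm (array([445. ,  88.9]), array([58.7, 56.8]), -12.3) mean [445.3  87.8   4. ]
```

View pics/m1.png

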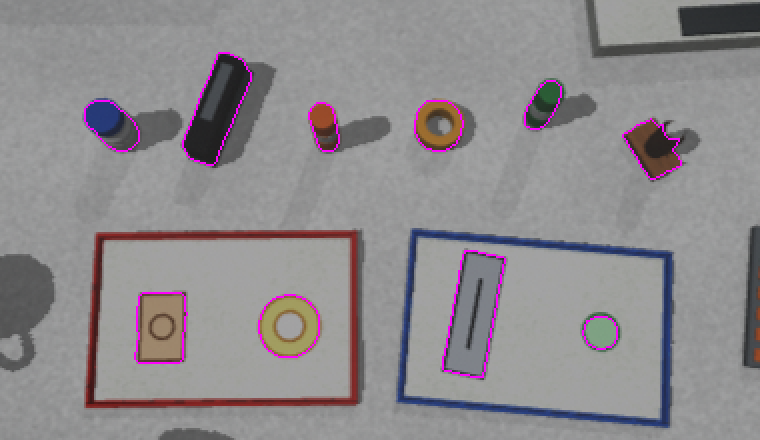

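```bash
cat >> h.py <<'E'
from scipy.optimize import minimize
def box(l,w,z0,z1): return np.array([[x,y,z] for x in(-l/2,l/2) for y in(-w/2,w/2) for z in(z0,z1)])
def cyl(r,z0,z1):
    t=np.linspace(0,2*np.pi,24,endpoint=False); return np.vstack([np.c_[r*np.cos(t),r*np.sin(t),0*t+z] for z in(z0,z1)])
MOD={"stapler_mid":[box(.11,.03,0,.046)],"green_glue_mid":[cyl(.013,0,.084)],"orange_glue_mid":[cyl(.013,0,.084)],
"pill_bottle_mid":[cyl(.019,0,.068)],"tape_mid":[cyl(.025,0,.025)],"stamp_mid":[box(.056,.034,0,.012),cyl(.012,.012,.07)],
"spot_stapler":[box(.122,.042,0,0)],"spot_glue":[cyl(.019,0,0)],"spot_stamp":[box(.068,.046,0,0)],"spot_tape":[cyl(.031,0,0)]}
def render(n,q,s,z0,S=4):
    K,o,M=cam(n); im=np.zeros((400*S,640*S),np.uint8); c,si=np.cos(s[2]),np.sin(s[2])
    for B in MOD[q]:
        W=B@np.array([[c,-si,0],[si,c,0],[0,0,1]]).T+[s[0],s[1],z0]
        C=(W-o)@M; uv=(C@K.T)[:,:2]/C[:,2:]
        cv2.fillConvexPoly(im,cv2.convexHull(np.round((uv+.5)*S).astype(np.int32)),1)
    return im
def fit(n,q,mask,s0,z0=0.,S=4):
    m=mask.astype(np.uint8)
    if q=="tape_mid" or q.startswith("spot"):
        c,_=cv2.findContours(m,0,2); m=np.zeros_like(m); cv2.drawContours(m,c,-1,1,-1)
    m=cv2.resize(m,None,fx=S,fy=S,interpolation=0)
    rot=any(k in q for k in("stapler","stamp"))
    def f(p):
        s=np.array(s0,float); s[:len(p)]+=np.array(p)*([.01,.01,.2][:len(p)]); r=render(n,q,s,z0,S)
        return 1-(r&m).sum()/(r|m).sum()
    k=3 if rot else 2
    r=minimize(f,np.zeros(k),method="Nelder-Mead",options=dict(initial_simplex=np.vstack([np.zeros(k),np.eye(k)*.8]),xatol=.01,fatol=1e-4))
    s=np.array(s0,float); s[:k]+=r.x*[.01,.01,.2][:k]; return s,1-r.fun
E
cat > fitall.py <<'E'
from h import *
S0={"stapler_mid":(.659,.164,-.28),"green_glue_mid":(.66,-.161,0),"stamp_mid":(.62,-.272,.53),"tape_mid":(.648,-.06,0),"orange_glue_mid":(.633,.052,0),"pill_bottle_mid":(.635,.263,0),
"spot_stapler":(.459,-.094,-.19),"spot_glue":(.442,-.218,0),"spot_stamp":(.442,.211,0.0),"spot_tape":(.445,.087,0)}
for n in("top","side"):
    snapshot(n)
    for q in S0:
        r=silhouettes(n,q)
        if not r: print(n,q,"none"); continue
        s,i=fit(n,q,r[0]["pixels"],S0[q],.004 if q.startswith("spot") else 0)
        print(n,q,np.round(s[:2]*1000,1),"deg",round(np.degrees(s[2]),1),"IoU",round(i,2))
E
python3 fitall.py
```

```text
top stapler_mid none
top green_glue_mid none
top stamp_mid [ 620. -272.] deg 30.4 IoU 0.0
top tape_mid [648. -60.] deg 0.0 IoU 0.0
top orange_glue_mid [633.4  54.3] deg 0.0 IoU 0.82
top pill_bottle_mid [635.3 264.3] deg 0.0 IoU 0.81
top spot_stapler [459.8 -94.6] deg -11.0 IoU 0.96
top spot_glue [ 444.1 -219.1] deg 0.0 IoU 0.91
top spot_stamp [442.  211.1] deg 1.5 IoU 0.96
top spot_tape [444.7  86.3] deg 0.0 IoU 0.96
side stapler_mid [661.3 167.7] deg -15.7 IoU 0.73
side green_glue_mid [ 661.1 -159.8] deg 0.0 IoU 0.93
side stamp_mid [ 628.9 -278.5] deg 30.0 IoU 0.86
side tape_mid [649.5 -58.5] deg 0.0 IoU 0.93
side orange_glue_mid [634.6  55.9] deg 0.0 IoU 0.85
side pill_bottle_mid [639.6 269.3] deg 0.0 IoU 0.84
side spot_stapler [459.6 -92.8] deg -10.4 IoU 0.94
side spot_glue [ 442.9 -217.5] deg 0.0 IoU 0.95
side spot_stamp [442.2 212.9] deg 2.6 IoU 0.88
side spot_tape [446.   89.2] deg 0.0 IoU 0.94
```

```bash
cat >> h.py <<'E'
def best(n,q,s0,z0=0.,tries=3):
    out=[]
    for _ in range(tries):
        snapshot(n)
        for r in silhouettes(n,q)[:2]:
            s,i=fit(n,q,r["pixels"],s0,z0)
            if i>.5: out.append((i,s))
    out.sort(key=lambda t:-t[0])
    for i,s in out[:2]: print(n,q,np.round(s[:2]*1000,1),"deg",round(np.degrees(s[2]),1),"IoU",round(i,2))
    return out
E
python3 - <<'E'
from h import *
S0={"stapler_mid":(.659,.164,-.28),"green_glue_mid":(.66,-.161,0),"stamp_mid":(.625,-.274,.53),"tape_mid":(.648,-.06,0)}
for q in S0: best("top",q,S0[q])
best("side","stapler_mid",S0["stapler_mid"]);best("side","stamp_mid",S0["stamp_mid"])
E
```

```text
top stapler_mid [657.2 164.1] deg -16.5 IoU 0.88
top stapler_mid [657.1 165.1] deg -17.1 IoU 0.86
top green_glue_mid [ 660.7 -159.3] deg 0.0 IoU 0.93
top green_glue_mid [ 660.6 -158.8] deg 0.0 IoU 0.92
top stamp_mid [ 628.2 -277.8] deg 29.3 IoU 0.83
top stamp_mid [ 627.8 -276.3] deg 28.0 IoU 0.8
top tape_mid [647.8 -58.9] deg 0.0 IoU 0.89
top tape_mid [648.3 -58.8] deg 0.0 IoU 0.87
side stapler_mid [659.6 165.3] deg -14.3 IoU 0.83
side stapler_mid [660.5 164.5] deg -16.4 IoU 0.77
side stamp_mid [ 628.8 -278.4] deg 30.2 IoU 0.86
side stamp_mid [ 628.8 -279.1] deg 29.0 IoU 0.85
```

```bash
cat >> h.py <<'E'
def plan(*targets):
    "targets (x,y,z mm, yaw deg) -> shift mm and turn in the present tool frame"
    o=get_obs(); p=np.array(o["tool_pos"]); M=R.from_euler("xyz",o["ee_rot"])
    print("t",round(o["time"],2),"tcp",np.round(p*1000,1),"rpy",np.round(np.degrees(o["ee_rot"]),1),"w",round(o["width"]*1000,1),"F",np.round(o["wrist_force"],1),"q",np.round(o["joint_positions"],2))
    for x,y,z,a in targets:
        T=R.from_euler("xyz",[180,0,a],degrees=True)
        print((x,y,z,a),"->",np.round(M.inv().apply(np.array([x,y,z])-p*1000),1),np.round((M.inv()*T).as_rotvec(),3))
E
python3 -c "
from h import *
plan((659,164.5,150,163.5),(659,164.5,15,163.5))"
```

```text
t 4.1 tcp [160.9 526.  213.5] rpy [180.   0. 163.] w 94.3 F [-0.6 -0.8  0.2] q [ 1.17  0.09  1.37 -0.    1.68 -0.1 ]
(659, 164.5, 150, 163.5) -> [-582.1 -200.    63.5] [ 0.     0.    -0.009]
(659, 164.5, 15, 163.5) -> [-582.1 -200.   198.5] [ 0.     0.    -0.009]
```

Call:
{"method": "step_arm", "body": {
  "steps": [
    {"jaw":0.75,"tx":-0.045,"ty":-0.015,"tz":0.0,"az":0},
    {"jaw":0.75,"tx":-0.09,"ty":-0.031,"tz":0.0,"az":0},
    {"jaw":0.75,"tx":-0.135,"ty":-0.046,"tz":0.0,"az":0},
    {"jaw":0.75,"tx":-0.18,"ty":-0.062,"tz":0.0,"az":0},
    {"jaw":0.75,"tx":-0.225,"ty":-0.077,"tz":0.0,"az":0},
    {"jaw":0.75,"tx":-0.27,"ty":-0.093,"tz":0.0,"az":0},
    {"jaw":0.75,"tx":-0.315,"ty":-0.108,"tz":0.0,"az":0},
    {"jaw":0.75,"tx":-0.36,"ty":-0.124,"tz":0.0,"az":0}
  ]
}}

```text
invalid input
```

```bash
python3 -c "
from h import *
plan((659,164.5,150,163.5),(659,164.5,15,163.5))"
```

```text
t 4.1 tcp [160.9 526.  213.5] rpy [180.   0. 163.] w 94.3 F [-0.6 -0.8  0.2] q [ 1.17  0.09  1.37 -0.    1.68 -0.1 ]
(659, 164.5, 150, 163.5) -> [-582.1 -200.    63.5] [ 0.     0.    -0.009]
(659, 164.5, 15, 163.5) -> [-582.1 -200.   198.5] [ 0.     0.    -0.009]
```

Call:
{"method": "step_arm", "body": {
  "steps": [
    {"jaw":0.75,"tx":-0.045,"ty":-0.015,"tz":0.0,"ax":0,"ay":0,"az":0},
    {"jaw":0.75,"tx":-0.09,"ty":-0.031,"tz":0.0,"ax":0,"ay":0,"az":0},
    {"jaw":0.75,"tx":-0.135,"ty":-0.046,"tz":0.0,"ax":0,"ay":0,"az":0},
    {"jaw":0.75,"tx":-0.18,"ty":-0.062,"tz":0.0,"ax":0,"ay":0,"az":0},
    {"jaw":0.75,"tx":-0.225,"ty":-0.077,"tz":0.0,"ax":0,"ay":0,"az":0},
    {"jaw":0.75,"tx":-0.27,"ty":-0.093,"tz":0.0,"ax":0,"ay":0,"az":0},
    {"jaw":0.75,"tx":-0.315,"ty":-0.108,"tz":0.0,"ax":0,"ay":0,"az":0},
    {"jaw":0.75,"tx":-0.36,"ty":-0.124,"tz":0.0,"ax":0,"ay":0,"az":0}
  ]
}}

```text
time: 4.9
tool_pos: [0.4703, 0.3008, 0.2137]
ee_rot: [3.141, 0.0, 2.845]
wrist_force: [0.6, 1.2, -0.2]
width: 0.0704
```

```bash
python3 -c "
from h import *
plan((659,164.5,150,163.5),(659,164.5,15,163.5))"
```

```text
t 4.9 tcp [470.3 300.8 213.7] rpy [180.   0. 163.] w 70.4 F [ 0.6  1.2 -0.2] q [ 0.47  0.11  1.35  0.    1.68 -0.81]
(659, 164.5, 150, 163.5) -> [-220.3  -75.2   63.7] [ 0.001  0.    -0.009]
(659, 164.5, 15, 163.5) -> [-220.3  -75.3  198.7] [ 0.001  0.    -0.009]
```

Call:
{"method": "step_arm", "body": {
  "steps": [
    {"jaw":0.75,"tx":-0.045,"ty":-0.015,"tz":0.02,"ax":0,"ay":0,"az":0},
    {"jaw":0.75,"tx":-0.09,"ty":-0.031,"tz":0.04,"ax":0,"ay":0,"az":-0.009},
    {"jaw":0.75,"tx":-0.135,"ty":-0.046,"tz":0.06,"ax":0,"ay":0,"az":-0.009},
    {"jaw":0.75,"tx":-0.18,"ty":-0.061,"tz":0.08,"ax":0,"ay":0,"az":-0.009},
    {"jaw":0.75,"tx":-0.22,"ty":-0.075,"tz":0.1,"ax":0,"ay":0,"az":-0.009},
    {"jaw":0.75,"tx":-0.22,"ty":-0.075,"tz":0.12,"ax":0,"ay":0,"az":-0.009},
    {"jaw":0.75,"tx":-0.22,"ty":-0.075,"tz":0.12,"ax":0,"ay":0,"az":-0.009}
  ]
}}

```text
time: 5.6
tool_pos: [0.6572, 0.1628, 0.0883]
ee_rot: [-3.138, -0.008, 2.851]
wrist_force: [-1.7, 0.7, -0.4]
width: 0.0702
```

```bash
python3 -c "
from h import *
plan((659,164.5,15,163.5))
p,d=snapshot('top');q,d=snapshot('side')
cv2.imwrite('pics/g1.png',np.hstack([cv2.resize(p[80:230,140:340],None,fx=2,fy=2),cv2.resize(q[100:250,240:440],None,fx=2,fy=2)])[:,:,::-1])"
```

```text
t 5.6 tcp [657.2 162.8  88.3] rpy [-179.8   -0.5  163.4] w 70.2 F [-1.7  0.7 -0.4] q [ 0.16  0.42  1.21  0.    1.52 -1.12]
(659, 164.5, 15, 163.5) -> [-1.8  2.4 73.3] [-0.003 -0.008 -0.002]
```

View pics/g1.png

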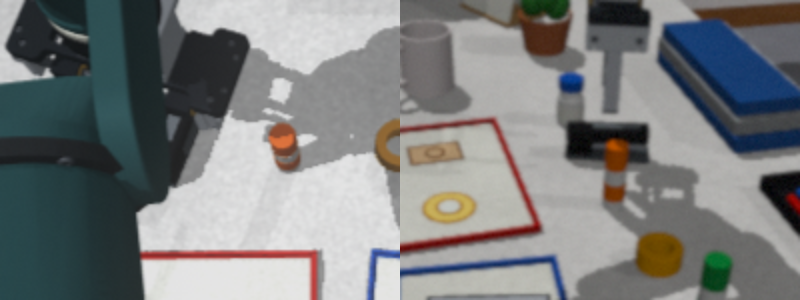

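The arm hides the top view. In the side view the finger hangs over the middle of the stapler at about (610,100), clear of the bottle and the orange glue stick. Next I descend and grip.

Call:
{"method": "step_arm", "body": {
  "steps": [
    {"jaw":0.75,"tx":-0.001,"ty":0.0024,"tz":0.03,"ax":-0.003,"ay":-0.008,"az":-0.002},
    {"jaw":0.75,"tx":-0.0018,"ty":0.0024,"tz":0.055,"ax":-0.003,"ay":-0.008,"az":-0.002},
    {"jaw":0.75,"tx":-0.0018,"ty":0.0024,"tz":0.073,"ax":-0.003,"ay":-0.008,"az":-0.002},
    {"jaw":0.75,"tx":-0.0018,"ty":0.0024,"tz":0.073,"ax":-0.003,"ay":-0.008,"az":-0.002},
    {"jaw":0.0,"tx":-0.0018,"ty":0.0024,"tz":0.073,"ax":-0.003,"ay":-0.008,"az":-0.002},
    {"jaw":0.0,"tx":-0.0018,"ty":0.0024,"tz":0.073,"ax":-0.003,"ay":-0.008,"az":-0.002},
    {"jaw":0.0,"tx":-0.0018,"ty":0.0024,"tz":0.073,"ax":-0.003,"ay":-0.008,"az":-0.002},
    {"jaw":0.0,"tx":-0.0018,"ty":0.0024,"tz":0.073,"ax":-0.003,"ay":-0.008,"az":-0.002}
  ]
}}

```text
time: 6.5
tool_pos: [0.6613, 0.1671, 0.0219]
ee_rot: [3.137, 0.009, 2.856]
wrist_force: [-0.2, -0.0, -0.7]
width: 0.0419
```

```bash
python3 -c "
from h import *
plan((659,164.5,110,163.5),(459.7,-93.8,110,169.2))"
```

```text
t 6.5 tcp [661.3 167.1  21.9] rpy [179.7   0.5 163.6] w 41.9 F [-0.2 -0.  -0.7] q [ 0.16  0.47  1.28  0.    1.38 -1.12]
(659, 164.5, 110, 163.5) -> [  0.7  -2.7 -88.1] [0.004 0.009 0.002]
(459.7, -93.8, 110, 169.2) -> [ 119.1 -306.7  -90.5] [ 0.004  0.009 -0.097]
```

Call:
{"method": "step_arm", "body": {
  "steps": [
    {"jaw":0.0,"tx":0.0007,"ty":-0.0027,"tz":0.007,"ax":0.004,"ay":0.009,"az":0.002},
    {"jaw":0.0,"tx":0.0007,"ty":-0.0027,"tz":0.007,"ax":0.004,"ay":0.009,"az":0.002},
    {"jaw":0.0,"tx":0.0007,"ty":-0.0027,"tz":0.007,"ax":0.004,"ay":0.009,"az":0.002},
    {"jaw":0.0,"tx":0.0007,"ty":-0.0027,"tz":0.007,"ax":0.004,"ay":0.009,"az":0.002}
  ]
}}

```text
time: 6.9
tool_pos: [0.6599, 0.1645, 0.0146]
ee_rot: [3.142, -0.001, 2.854]
wrist_force: [-0.0, -0.7, -0.6]
width: 0.0286
```

```bash
python3 -c "
from h import *
plan((659,164.5,110,163.5),(459.7,-93.8,110,169.2))
import time
for i in range(4):
  snapshot('side'); plan()"
```

```text
t 6.9 tcp [659.9 164.5  14.6] rpy [180.   -0.  163.5] w 28.6 F [-0.  -0.7 -0.6] q [ 0.16  0.48  1.28  0.    1.38 -1.12]
(659, 164.5, 110, 163.5) -> [  0.9  -0.2 -95.4] [ 0.    -0.001  0.   ]
(459.7, -93.8, 110, 169.2) -> [ 118.7 -304.5  -95.4] [ 0.    -0.001 -0.099]
t 6.95 tcp [659.8 164.5  14.6] rpy [180.   -0.  163.5] w 28.5 F [ 0.7 -0.3 -0.2] q [ 0.16  0.48  1.28  0.    1.38 -1.12]
t 7.0 tcp [659.8 164.6  14.6] rpy [180.   -0.  163.5] w 28.6 F [-0.9  0.4 -0.1] q [ 0.16  0.48  1.29  0.    1.38 -1.12]
t 7.05 tcp [659.8 164.6  14.5] rpy [180.   -0.  163.5] w 28.5 F [ 0.9 -0.4 -0.8] q [ 0.16  0.48  1.29  0.    1.38 -1.12]
t 7.1 tcp [659.7 164.7  14.5] rpy [180.   -0.  163.5] w 28.6 F [ 0.5 -0.3 -0.8] q [ 0.16  0.48  1.29  0.    1.38 -1.12]
```

Call:
{"method": "step_arm", "body": {
  "steps": [
    {"jaw":0.0,"tx":0.0,"ty":0.0,"tz":-0.02,"ax":0,"ay":0,"az":0},
    {"jaw":0.0,"tx":0.0,"ty":0.0,"tz":-0.06,"ax":0,"ay":0,"az":0},
    {"jaw":0.0,"tx":0.01,"ty":0.0,"tz":-0.1,"ax":0,"ay":0,"az":0},
    {"jaw":0.0,"tx":0.04,"ty":-0.01,"tz":-0.12,"ax":0,"ay":0,"az":-0.01},
    {"jaw":0.0,"tx":0.07,"ty":-0.04,"tz":-0.12,"ax":0,"ay":0,"az":-0.03},
    {"jaw":0.0,"tx":0.09,"ty":-0.08,"tz":-0.12,"ax":0,"ay":0,"az":-0.05},
    {"jaw":0.0,"tx":0.11,"ty":-0.12,"tz":-0.12,"ax":0,"ay":0,"az":-0.07},
    {"jaw":0.0,"tx":0.118,"ty":-0.16,"tz":-0.12,"ax":0,"ay":0,"az":-0.099}
  ]
}}

```text
time: 7.9
tool_pos: [0.4988, 0.0445, 0.1344]
ee_rot: [3.141, -0.002, 2.956]
wrist_force: [-0.4, -0.3, -1.7]
width: 0.0284
```

```bash
python3 -c "
from h import *
plan((459.7,-93.8,70,169.2))"
```

```text
t 7.9 tcp [498.8  44.5 134.4] rpy [ 1.800e+02 -1.000e-01  1.694e+02] w 28.4 F [-0.4 -0.3 -1.7] q [-0.02  0.01  1.61  0.    1.52 -1.41]
(459.7, -93.8, 70, 169.2) -> [  12.8 -143.2   64.3] [ 0.    -0.002  0.003]
```

Call:
{"method": "step_arm", "body": {
  "steps": [
    {"jaw":0.0,"tx":0.004,"ty":-0.045,"tz":0.02,"ax":0,"ay":0,"az":0},
    {"jaw":0.0,"tx":0.008,"ty":-0.09,"tz":0.035,"ax":0,"ay":0,"az":0},
    {"jaw":0.0,"tx":0.011,"ty":-0.125,"tz":0.05,"ax":0,"ay":0,"az":0},
    {"jaw":0.0,"tx":0.0128,"ty":-0.143,"tz":0.064,"ax":0,"ay":0,"az":0.003},
    {"jaw":0.0,"tx":0.0128,"ty":-0.143,"tz":0.064,"ax":0,"ay":0,"az":0.003},
    {"jaw":0.0,"tx":0.0128,"ty":-0.143,"tz":0.064,"ax":0,"ay":0,"az":0.003},
    {"jaw":0.0,"tx":0.0128,"ty":-0.143,"tz":0.064,"ax":0,"ay":0,"az":0.003}
  ]
}}

```text
time: 8.6
tool_pos: [0.4605, -0.0929, 0.0711]
ee_rot: [3.141, -0.0, 2.954]
wrist_force: [-0.1, -0.7, -0.3]
width: 0.029
```

```bash
python3 -c "
from h import *
plan((459.7,-93.8,19,169.2))
p,d=snapshot('top');q,d=snapshot('side')
cv2.imwrite('pics/g2.png',np.hstack([cv2.resize(p[130:330,270:470],None,fx=2,fy=2),cv2.resize(q[160:360,190:390],None,fx=2,fy=2)])[:,:,::-1])
plan((459.7,-93.8,19,169.2))
for i,s in best('side','stapler_mid',(.4597,-.0938,-.19),.055): print(i,s)"
```

```text
t 8.6 tcp [460.5 -92.9  71.1] rpy [179.9  -0.  169.3] w 29.0 F [-0.1 -0.7 -0.3] q [-0.32 -0.02  1.77  0.    1.39 -1.7 ]
(459.7, -93.8, 19, 169.2) -> [ 0.6 -1.1 52.1] [ 0.001 -0.     0.001]
t 8.7 tcp [460.6 -92.8  71.2] rpy [180.   -0.  169.3] w 28.6 F [-0.8 -0.1 -2.1] q [-0.32 -0.02  1.77  0.    1.39 -1.7 ]
(459.7, -93.8, 19, 169.2) -> [ 0.7 -1.2 52.2] [ 0.001 -0.     0.002]
side stapler_mid [460.6 -90.8] deg -11.6 IoU 0.72
side stapler_mid [461.9 -88.5] deg -11.1 IoU 0.64
0.7220693450742983 [ 0.46055019 -0.09077667 -0.2022744 ]
0.6371410693179448 [ 0.46194021 -0.08847435 -0.19440015]
0.6183039578932789 [ 0.46127219 -0.09108231 -0.18952768]
```

View pics/g2.png

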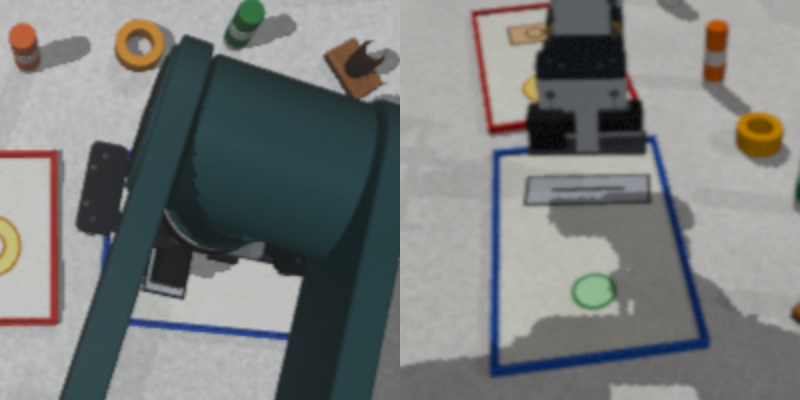

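The stapler hangs level in the jaws over its rectangle; in the side crop the rectangle is at (588,190). I lower it now.

Call:
{"method": "step_arm", "body": {
  "steps": [
    {"jaw":0.0,"tx":0.0007,"ty":-0.0012,"tz":0.02,"ax":0,"ay":0,"az":0.002},
    {"jaw":0.0,"tx":0.0007,"ty":-0.0012,"tz":0.038,"ax":0,"ay":0,"az":0.002},
    {"jaw":0.0,"tx":0.0007,"ty":-0.0012,"tz":0.046,"ax":0,"ay":0,"az":0.002},
    {"jaw":0.0,"tx":0.0007,"ty":-0.0012,"tz":0.05,"ax":0,"ay":0,"az":0.002},
    {"jaw":0.0,"tx":0.0007,"ty":-0.0012,"tz":0.052,"ax":0,"ay":0,"az":0.002},
    {"jaw":0.0,"tx":0.0007,"ty":-0.0012,"tz":0.052,"ax":0,"ay":0,"az":0.002},
    {"jaw":0.0,"tx":0.0007,"ty":-0.0012,"tz":0.052,"ax":0,"ay":0,"az":0.002}
  ]
}}

```text
time: 9.7
tool_pos: [0.4596, -0.0945, 0.0193]
ee_rot: [3.141, 0.0, 2.952]
wrist_force: [0.5, -0.1, -1.2]
width: 0.0283
```

```bash
python3 -c "
from h import *
plan((459.7,-93.8,18.7,169.2),(459.7,-93.8,90,169.2))"
```

```text
t 9.7 tcp [459.6 -94.5  19.3] rpy [180.    0.  169.1] w 28.3 F [ 0.5 -0.1 -1.2] q [-0.32  0.03  1.83  0.    1.28 -1.7 ]
(459.7, -93.8, 18.7, 169.2) -> [0.  0.7 0.6] [ 0.     0.    -0.002]
(459.7, -93.8, 90, 169.2) -> [ -0.    0.7 -70.7] [ 0.     0.    -0.002]
```

Call:
{"method": "step_arm", "body": {
  "steps": [
    {"jaw":0.0,"tx":0,"ty":0.0007,"tz":0.0006,"ax":0,"ay":0,"az":-0.002},
    {"jaw":0.0,"tx":0,"ty":0.0007,"tz":0.0006,"ax":0,"ay":0,"az":-0.002},
    {"jaw":0.65,"tx":0,"ty":0.0007,"tz":0.0006,"ax":0,"ay":0,"az":-0.002},
    {"jaw":0.65,"tx":0,"ty":0.0007,"tz":0.0006,"ax":0,"ay":0,"az":-0.002},
    {"jaw":0.65,"tx":0,"ty":0.0007,"tz":0.0006,"ax":0,"ay":0,"az":-0.002},
    {"jaw":0.65,"tx":0,"ty":0.0007,"tz":-0.02,"ax":0,"ay":0,"az":-0.002},
    {"jaw":0.65,"tx":0,"ty":0.0007,"tz":-0.06,"ax":0,"ay":0,"az":-0.002},
    {"jaw":0.65,"tx":0,"ty":0.0007,"tz":-0.11,"ax":0,"ay":0,"az":-0.002}
  ]
}}

```text
time: 10.5
tool_pos: [0.4579, -0.0933, 0.1284]
ee_rot: [3.141, -0.005, 2.954]
wrist_force: [-0.0, 0.0, 0.4]
width: 0.0611
```

```bash
python3 -c "
from h import *
for a in (90,135,169,-169,180): plan((661,-159.5,150,a))
best('side','stapler_mid',(.4597,-.0938,-.19),.004)"
```

```text
t 10.5 tcp [457.9 -93.3 128.4] rpy [179.9  -0.3 169.2] w 61.1 F [-0.   0.   0.4] q [-0.32 -0.06  1.69  0.    1.52 -1.71]
(661, -159.5, 150, 90) -> [-211.7  -27.   -22.8] [-0.003 -0.005  1.383]
t 10.5 tcp [457.9 -93.3 128.4] rpy [179.9  -0.3 169.2] w 61.1 F [-0.   0.   0.4] q [-0.32 -0.06  1.69  0.    1.52 -1.71]
(661, -159.5, 150, 135) -> [-211.7  -27.   -22.8] [-0.001 -0.005  0.597]
t 10.5 tcp [457.9 -93.3 128.4] rpy [179.9  -0.3 169.2] w 61.1 F [-0.   0.   0.4] q [-0.32 -0.06  1.69  0.    1.52 -1.71]
(661, -159.5, 150, 169) -> [-211.7  -27.   -22.8] [ 0.001 -0.005  0.004]
t 10.5 tcp [457.9 -93.3 128.4] rpy [179.9  -0.3 169.2] w 61.1 F [-0.   0.   0.4] q [-0.32 -0.06  1.69  0.    1.52 -1.71]
(661, -159.5, 150, -169) -> [-211.7  -27.   -22.8] [ 0.002 -0.005 -0.38 ]
t 10.5 tcp [457.9 -93.3 128.4] rpy [179.9  -0.3 169.2] w 61.1 F [-0.   0.   0.4] q [-0.32 -0.06  1.69  0.    1.52 -1.71]
(661, -159.5, 150, 180) -> [-211.7  -27.   -22.8] [ 0.002 -0.005 -0.188]
side stapler_mid [461.  -93.5] deg -12.5 IoU 0.91
side stapler_mid [460.8 -91.2] deg -13.1 IoU 0.88
```

Call:
{"method": "step_arm", "body": {
  "steps": [
    {"jaw":0.65,"tx":-0.04,"ty":-0.005,"tz":-0.005,"ax":0,"ay":0,"az":0},
    {"jaw":0.65,"tx":-0.085,"ty":-0.01,"tz":-0.005,"ax":0,"ay":0,"az":0},
    {"jaw":0.65,"tx":-0.13,"ty":-0.016,"tz":-0.005,"ax":0,"ay":0,"az":0},
    {"jaw":0.65,"tx":-0.175,"ty":-0.022,"tz":-0.005,"ax":0,"ay":-0.005,"az":0},
    {"jaw":0.65,"tx":-0.2117,"ty":-0.027,"tz":-0.005,"ax":0,"ay":-0.005,"az":0},
    {"jaw":0.65,"tx":-0.2117,"ty":-0.027,"tz":0,"ax":0,"ay":-0.005,"az":0},
    {"jaw":0.65,"tx":-0.2117,"ty":-0.027,"tz":0,"ax":0,"ay":-0.005,"az":0},
    {"jaw":0.65,"tx":-0.2117,"ty":-0.027,"tz":0,"ax":0,"ay":-0.005,"az":0}
  ]
}}

```text
time: 11.6
tool_pos: [0.6601, -0.159, 0.1259]
ee_rot: [3.14, -0.001, 2.954]
wrist_force: [0.3, -0.1, -0.1]
width: 0.061
```

```bash
python3 -c "
from h import *
plan((661,-159.5,39,169))
best('top','stapler_mid',(.4597,-.0938,-.19),.004)
best('side','green_glue_mid',(.661,-.1595,0),0)
plan((661,-159.5,39,169))"
```

```text
t 11.6 tcp [ 660.1 -159.   125.9] rpy [ 1.799e+02 -1.000e-01  1.692e+02] w 61.0 F [ 0.3 -0.1 -0.1] q [-0.32  0.4   1.16  0.    1.58 -1.7 ]
(661, -159.5, 39, 169) -> [-1.  -0.4 86.9] [ 0.001 -0.001  0.004]
side green_glue_mid [ 662.3 -159.4] deg 0.0 IoU 0.94
side green_glue_mid [ 661.8 -160.6] deg 0.0 IoU 0.93
t 12.2 tcp [ 661.7 -159.7  127.6] rpy [180.    0.2 169.2] w 61.2 F [-1.   0.4 -0.6] q [-0.32  0.4   1.16  0.    1.58 -1.7 ]
(661, -159.5, 39, 169) -> [ 1.   0.  88.6] [0.001 0.003 0.004]
```

Call:
{"method": "step_arm", "body": {
  "steps": [
    {"jaw":0.65,"tx":0.0005,"ty":0,"tz":0.035,"ax":0,"ay":0.003,"az":0},
    {"jaw":0.65,"tx":0.0005,"ty":0,"tz":0.07,"ax":0,"ay":0.003,"az":0},
    {"jaw":0.65,"tx":0.0005,"ty":0,"tz":0.0886,"ax":0,"ay":0.003,"az":0},
    {"jaw":0.65,"tx":0.0005,"ty":0,"tz":0.0886,"ax":0,"ay":0.003,"az":0},
    {"jaw":0.65,"tx":0.0005,"ty":0,"tz":0.0886,"ax":0,"ay":0.003,"az":0},
    {"jaw":0,"tx":0.0005,"ty":0,"tz":0.0886,"ax":0,"ay":0.003,"az":0},
    {"jaw":0,"tx":0.0005,"ty":0,"tz":0.0886,"ax":0,"ay":0.003,"az":0},
    {"jaw":0,"tx":0.0005,"ty":0,"tz":0.0886,"ax":0,"ay":0.003,"az":0}
  ]
}}

```text
time: 13.0
tool_pos: [0.6624, -0.1599, 0.0408]
ee_rot: [3.141, 0.003, 2.954]
wrist_force: [-1.0, 0.3, -0.4]
width: 0.0404
```

Call:
{"method": "step_arm", "body": {
  "steps": [
    {"jaw":0,"tx":0,"ty":0,"tz":0,"ax":0,"ay":0,"az":0},
    {"jaw":0,"tx":0,"ty":0,"tz":0,"ax":0,"ay":0,"az":0},
    {"jaw":0,"tx":0,"ty":0,"tz":0,"ax":0,"ay":0,"az":0}
  ]
}}

```text
time: 13.3
tool_pos: [0.6629, -0.16, 0.0417]
ee_rot: [-3.142, 0.004, 2.954]
wrist_force: [0.2, -0.2, 2.6]
width: 0.0256
```

```bash
python3 -c "
from h import *
plan((661,-159.5,140,169),(443.3,-218.2,140,169))"
```

```text
t 13.3 tcp [ 662.9 -160.    41.7] rpy [-180.     0.3  169.2] w 25.6 F [ 0.2 -0.2  2.6] q [-0.32  0.46  1.26  0.    1.42 -1.7 ]
(661, -159.5, 140, 169) -> [  1.6   0.2 -98.3] [-0.     0.004  0.004]
(443.3, -218.2, 140, 169) -> [204.4 -98.2 -99.2] [-0.     0.004  0.004]
```

Call:
{"method": "step_arm", "body": {
  "steps": [
    {"jaw":0,"tx":0,"ty":0,"tz":-0.02,"ax":0,"ay":0,"az":0},
    {"jaw":0,"tx":0.005,"ty":-0.002,"tz":-0.05,"ax":0,"ay":0.004,"az":0},
    {"jaw":0,"tx":0.035,"ty":-0.015,"tz":-0.07,"ax":0,"ay":0.004,"az":0},
    {"jaw":0,"tx":0.075,"ty":-0.035,"tz":-0.07,"ax":0,"ay":0.004,"az":0},
    {"jaw":0,"tx":0.115,"ty":-0.055,"tz":-0.07,"ax":0,"ay":0.004,"az":0},
    {"jaw":0,"tx":0.155,"ty":-0.074,"tz":-0.07,"ax":0,"ay":0.004,"az":0},
    {"jaw":0,"tx":0.185,"ty":-0.088,"tz":-0.06,"ax":0,"ay":0.004,"az":0},
    {"jaw":0,"tx":0.203,"ty":-0.098,"tz":-0.05,"ax":0,"ay":0.004,"az":0}
  ]
}}

```text
time: 14.1
tool_pos: [0.4427, -0.2186, 0.0908]
ee_rot: [-3.141, 0.0, 2.952]
wrist_force: [-0.4, 0.5, -2.1]
width: 0.0258
```

Call:
{"method": "step_arm", "body": {
  "steps": [
    {"jaw":0,"tx":0,"ty":0,"tz":0,"ax":0,"ay":0,"az":0},
    {"jaw":0,"tx":0,"ty":0,"tz":0,"ax":0,"ay":0,"az":0}
  ]
}}

```text
time: 14.3
tool_pos: [0.4428, -0.2186, 0.091]
ee_rot: [-3.141, 0.001, 2.952]
wrist_force: [-0.1, 1.0, -0.1]
width: 0.0253
```

```bash
python3 -c "
from h import *
for z in (.04,):
  best('side','green_glue_mid',(.4433,-.2182,0),(get_obs()['tool_pos'][2]-.0417))
plan((444.5,-218.2,46,169))"
```

```text
t 14.6 tcp [ 443.8 -218.5   91.2] rpy [-1.800e+02  1.000e-01  1.692e+02] w 25.5 F [ 0.4  0.8 -0.2] q [-0.57  0.02  1.69 -0.    1.43 -1.95]
(444.5, -218.2, 46, 169) -> [-0.6  0.5 45.2] [-0.001  0.001  0.004]
```

Call:
{"method": "step_arm", "body": {
  "steps": [
    {"jaw":0,"tx":-0.0006,"ty":0.0003,"tz":0.02,"ax":0,"ay":0,"az":0},
    {"jaw":0,"tx":-0.0006,"ty":0.0003,"tz":0.035,"ax":0,"ay":0,"az":0},
    {"jaw":0,"tx":-0.0006,"ty":0.0003,"tz":0.041,"ax":0,"ay":0,"az":0},
    {"jaw":0,"tx":-0.0006,"ty":0.0003,"tz":0.044,"ax":0,"ay":0,"az":0},
    {"jaw":0,"tx":-0.0006,"ty":0.0003,"tz":0.0455,"ax":0,"ay":0,"az":0},
    {"jaw":0,"tx":-0.0006,"ty":0.0003,"tz":0.0455,"ax":0,"ay":0,"az":0},
    {"jaw":0,"tx":-0.0006,"ty":0.0003,"tz":0.0455,"ax":0,"ay":0,"az":0}
  ]
}}

```text
time: 15.3
tool_pos: [0.4449, -0.2186, 0.0464]
ee_rot: [-3.14, 0.002, 2.954]
wrist_force: [0.5, 0.3, -0.2]
width: 0.0255
```

```bash
python3 -c "
from h import *
plan((444.5,-218.2,45.7,169))
q,d=snapshot('side')
cv2.imwrite('pics/g3.png',cv2.resize(q[190:390,190:390],None,fx=3,fy=3)[:,:,::-1])"
```

```text
t 15.3 tcp [ 444.9 -218.6   46.4] rpy [-1.799e+02  1.000e-01  1.692e+02] w 25.5 F [ 0.5  0.3 -0.2] q [-0.57  0.06  1.74 -0.    1.34 -1.95]
(444.5, -218.2, 45.7, 169) -> [0.5 0.4 0.7] [-0.001  0.002  0.004]
```

View pics/g3.png

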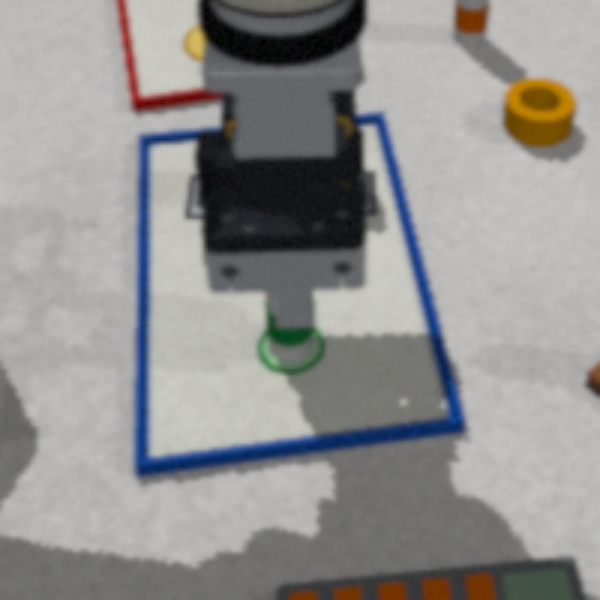

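The bottom of the glue stick sits in the middle of the green circle, near (291,345) in the crop. I release it.

Call:
{"method": "step_arm", "body": {
  "steps": [
    {"jaw":0,"tx":0,"ty":0,"tz":0.0008,"ax":0,"ay":0,"az":0},
    {"jaw":0,"tx":0,"ty":0,"tz":0.0008,"ax":0,"ay":0,"az":0},
    {"jaw":0.6,"tx":0,"ty":0,"tz":0.0008,"ax":0,"ay":0,"az":0},
    {"jaw":0.6,"tx":0,"ty":0,"tz":0.0008,"ax":0,"ay":0,"az":0},
    {"jaw":0.6,"tx":0,"ty":0,"tz":0.0008,"ax":0,"ay":0,"az":0},
    {"jaw":0.6,"tx":0,"ty":0,"tz":-0.02,"ax":0,"ay":0,"az":0},
    {"jaw":0.6,"tx":0,"ty":0,"tz":-0.06,"ax":0,"ay":0,"az":0},
    {"jaw":0.6,"tx":0,"ty":0,"tz":-0.1,"ax":0,"ay":0,"az":0}
  ]
}}

```text
time: 16.15
tool_pos: [0.4439, -0.218, 0.1466]
ee_rot: [-3.141, 0.0, 2.953]
wrist_force: [0.7, 1.3, 0.8]
width: 0.0561
```

```bash
python3 -c "
from h import *
for a in (119.5,209.5): plan((628.5,-278,90,a))
best('side','green_glue_mid',(.4433,-.2182,0),.004)"
```

```text
t 16.15 tcp [ 443.9 -218.   146.6] rpy [-180.     0.   169.2] w 56.1 F [0.7 1.3 0.8] q [-0.57 -0.01  1.61 -0.    1.55 -1.95]
(628.5, -278, 90, 119.5) -> [-192.5  -24.4   56.6] [-0.     0.     0.868]
t 16.15 tcp [ 443.9 -218.   146.6] rpy [-180.     0.   169.2] w 56.1 F [0.7 1.3 0.8] q [-0.57 -0.01  1.61 -0.    1.55 -1.95]
(628.5, -278, 90, 209.5) -> [-192.5  -24.4   56.6] [-0.    -0.    -0.703]
side green_glue_mid [ 443.7 -214.6] deg 0.0 IoU 0.92
side green_glue_mid [ 443.4 -217.1] deg 0.0 IoU 0.92
```

Call:
{"method": "step_arm", "body": {
  "steps": [
    {"jaw":0.65,"tx":-0.03,"ty":-0.004,"tz":0,"ax":0,"ay":0,"az":0.12},
    {"jaw":0.65,"tx":-0.06,"ty":-0.008,"tz":0,"ax":0,"ay":0,"az":0.25},
    {"jaw":0.65,"tx":-0.1,"ty":-0.012,"tz":0,"ax":0,"ay":0,"az":0.38},
    {"jaw":0.65,"tx":-0.14,"ty":-0.018,"tz":0.01,"ax":0,"ay":0,"az":0.51},
    {"jaw":0.65,"tx":-0.175,"ty":-0.022,"tz":0.02,"ax":0,"ay":0,"az":0.64},
    {"jaw":0.65,"tx":-0.1925,"ty":-0.0244,"tz":0.03,"ax":0,"ay":0,"az":0.77},
    {"jaw":0.65,"tx":-0.1925,"ty":-0.0244,"tz":0.035,"ax":0,"ay":0,"az":0.868},
    {"jaw":0.65,"tx":-0.1925,"ty":-0.0244,"tz":0.035,"ax":0,"ay":0,"az":0.868}
  ]
}}

```text
time: 17.25
tool_pos: [0.627, -0.2771, 0.1051]
ee_rot: [-3.137, -0.007, 2.086]
wrist_force: [0.1, -0.5, 0.0]
width: 0.061
```

Call:
{"method": "step_arm", "body": {
  "steps": [
    {"jaw":0.65,"tx":0,"ty":0,"tz":0,"ax":0,"ay":0,"az":0},
    {"jaw":0.65,"tx":0,"ty":0,"tz":0,"ax":0,"ay":0,"az":0}
  ]
}}

```text
time: 17.45
tool_pos: [0.6262, -0.2767, 0.1039]
ee_rot: [-3.136, -0.008, 2.087]
wrist_force: [-0.5, 0.5, 0.5]
width: 0.0608
```

```bash
python3 -c "
from h import *
best('side','stamp_mid',(.6285,-.278,.51),0,4)
best('top','green_glue_mid',(.4433,-.2182,0),.004)
best('top','stapler_mid',(.4597,-.0938,-.19),.004)
plan((628.5,-278,30,119.5))
p,d=snapshot('top');q,d=snapshot('side')
cv2.imwrite('pics/g4.png',np.hstack([cv2.resize(p[170:330,300:500],None,fx=2,fy=2),cv2.resize(q[200:360,280:480],None,fx=2,fy=2)])[:,:,::-1])"
```

```text
side stamp_mid [ 629.5 -278.6] deg 29.5 IoU 0.86
side stamp_mid [ 628.7 -279. ] deg 32.4 IoU 0.83
top green_glue_mid [ 443.6 -214.7] deg 0.0 IoU 0.75
top green_glue_mid [ 443.7 -214.7] deg 0.0 IoU 0.74
top stapler_mid [458.5 -90.6] deg -14.7 IoU 0.91
top stapler_mid [460.6 -91. ] deg -12.6 IoU 0.9
t 18.45 tcp [ 627.1 -277.1  105. ] rpy [-179.8   -0.4  119.5] w 61.1 F [0.  0.5 0.3] q [-0.5   0.43  1.16 -0.    1.56 -1.01]
(628.5, -278, 30, 119.5) -> [-2.   1.1 75. ] [-0.004 -0.006  0.   ]
```

View pics/g4.png

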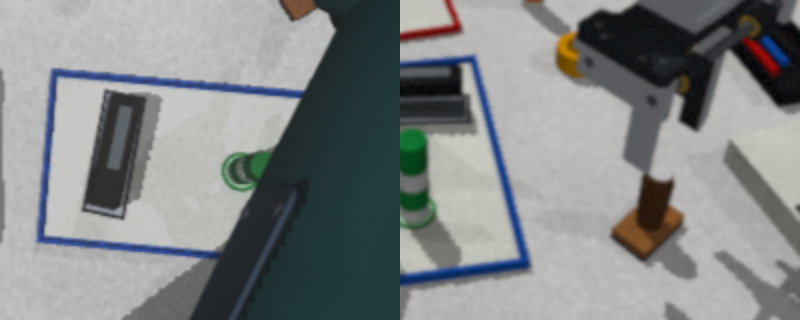

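The stapler and the green glue stick stand on their outlines. In the side crop the finger hangs above the stamp handle at about (655,190). I descend onto it.

Call:
{"method": "step_arm", "body": {
  "steps": [
    {"jaw":0.65,"tx":-0.002,"ty":0.0013,"tz":0.03,"ax":-0.004,"ay":-0.006,"az":0},
    {"jaw":0.65,"tx":-0.002,"ty":0.0013,"tz":0.06,"ax":-0.004,"ay":-0.006,"az":0},
    {"jaw":0.65,"tx":-0.002,"ty":0.0013,"tz":0.075,"ax":-0.004,"ay":-0.006,"az":0},
    {"jaw":0.65,"tx":-0.002,"ty":0.0013,"tz":0.075,"ax":-0.004,"ay":-0.006,"az":0},
    {"jaw":0.65,"tx":-0.002,"ty":0.0013,"tz":0.075,"ax":-0.004,"ay":-0.006,"az":0},
    {"jaw":0.65,"tx":-0.002,"ty":0.0013,"tz":0.075,"ax":-0.004,"ay":-0.006,"az":0}
  ]
}}

```text
time: 19.15
tool_pos: [0.6299, -0.2786, 0.0324]
ee_rot: [3.14, 0.003, 2.086]
wrist_force: [0.5, 0.2, 0.0]
width: 0.0611
```

```bash
python3 -c "
from h import *
plan((629,-278.4,30,119.5))"
```

```text
t 19.15 tcp [ 629.9 -278.6   32.4] rpy [179.9   0.2 119.5] w 61.1 F [0.5 0.2 0. ] q [-0.5   0.48  1.25  0.    1.41 -1.01]
(629, -278.4, 30, 119.5) -> [ 0.7 -0.7  2.4] [0.002 0.003 0.   ]
```

Call:
{"method": "step_arm", "body": {
  "steps": [
    {"jaw":0.4,"tx":0.0007,"ty":-0.0007,"tz":0.0015,"ax":0.002,"ay":0.003,"az":0},
    {"jaw":0.0,"tx":0.0007,"ty":-0.0007,"tz":0.0015,"ax":0.002,"ay":0.003,"az":0},
    {"jaw":0.0,"tx":0.0007,"ty":-0.0007,"tz":0.0015,"ax":0.002,"ay":0.003,"az":0},
    {"jaw":0.0,"tx":0.0007,"ty":-0.0007,"tz":0.0015,"ax":0.002,"ay":0.003,"az":0},
    {"jaw":0.0,"tx":0.0007,"ty":-0.0007,"tz":0.0015,"ax":0.002,"ay":0.003,"az":0},
    {"jaw":0.0,"tx":0.0007,"ty":-0.0007,"tz":0.0015,"ax":0.002,"ay":0.003,"az":0},
    {"jaw":0.0,"tx":0.0007,"ty":-0.0007,"tz":0.0015,"ax":0.002,"ay":0.003,"az":0}
  ]
}}

```text
time: 19.85
tool_pos: [0.6289, -0.2784, 0.0309]
ee_rot: [-3.141, -0.0, 2.086]
wrist_force: [-0.9, 0.2, 0.1]
width: 0.025
```

```bash
python3 -c "
from h import *
best('side','stamp_mid',(.629,-.2784,.51),0,3)
plan((500,-230,150,119.5),(480,0,150,106),(442.1,212,150,92))"
```

```text
side stamp_mid [ 630.4 -278. ] deg 28.4 IoU 0.63
side stamp_mid [ 630.8 -278.5] deg 29.5 IoU 0.62
t 20.15 tcp [ 628.9 -278.4   30.9] rpy [-180.    -0.   119.5] w 25.0 F [-1.6 -0.7  0.5] q [-0.5   0.48  1.25 -0.    1.42 -1.01]
(500, -230, 150, 119.5) -> [ 105.7  -88.4 -119.1] [-0. -0.  0.]
(480, 0, 150, 106) -> [ 315.7    7.5 -119. ] [-0.    -0.     0.236]
(442.1, 212, 150, 92) -> [ 518.8   79.  -119. ] [-0.001 -0.     0.48 ]
```

Call:
{"method": "step_arm", "body": {
  "steps": [
    {"jaw":0,"tx":0,"ty":0,"tz":-0.02,"ax":0,"ay":0,"az":0},
    {"jaw":0,"tx":0,"ty":0,"tz":-0.06,"ax":0,"ay":0,"az":0},
    {"jaw":0,"tx":0.015,"ty":0.002,"tz":-0.1,"ax":0,"ay":0,"az":0.02},
    {"jaw":0,"tx":0.055,"ty":0.008,"tz":-0.12,"ax":0,"ay":0,"az":0.05},
    {"jaw":0,"tx":0.1,"ty":0.015,"tz":-0.12,"ax":0,"ay":0,"az":0.09},
    {"jaw":0,"tx":0.145,"ty":0.022,"tz":-0.12,"ax":0,"ay":0,"az":0.13},
    {"jaw":0,"tx":0.19,"ty":0.029,"tz":-0.12,"ax":0,"ay":0,"az":0.18},
    {"jaw":0,"tx":0.235,"ty":0.036,"tz":-0.12,"ax":0,"ay":0,"az":0.22}
  ]
}}

```text
time: 20.95
tool_pos: [0.5436, -0.0544, 0.1506]
ee_rot: [-3.141, -0.001, 1.864]
wrist_force: [1.7, 1.3, -1.4]
width: 0.0247
```

```bash
python3 -c "
from h import *
plan((442.1,212,150,92),(442.1,212,100,92))"
```

```text
t 20.95 tcp [543.6 -54.4 150.6] rpy [-180.    -0.   106.8] w 24.7 F [ 1.7  1.3 -1.4] q [-0.2   0.1   1.48  0.    1.56 -0.5 ]
(442.1, 212, 150, 92) -> [284.4 -20.2   0.8] [-0.    -0.001  0.258]
(442.1, 212, 100, 92) -> [284.3 -20.2  50.8] [-0.    -0.001  0.258]
```

Call:
{"method": "step_arm", "body": {
  "steps": [
    {"jaw":0,"tx":0.045,"ty":-0.003,"tz":0,"ax":0,"ay":0,"az":0.05},
    {"jaw":0,"tx":0.09,"ty":-0.006,"tz":0,"ax":0,"ay":0,"az":0.09},
    {"jaw":0,"tx":0.135,"ty":-0.01,"tz":0,"ax":0,"ay":0,"az":0.13},
    {"jaw":0,"tx":0.18,"ty":-0.013,"tz":0.01,"ax":0,"ay":0,"az":0.17},
    {"jaw":0,"tx":0.225,"ty":-0.016,"tz":0.03,"ax":0,"ay":0,"az":0.21},
    {"jaw":0,"tx":0.265,"ty":-0.019,"tz":0.05,"ax":0,"ay":0,"az":0.258},
    {"jaw":0,"tx":0.2843,"ty":-0.0202,"tz":0.06,"ax":0,"ay":0,"az":0.258},
    {"jaw":0,"tx":0.2843,"ty":-0.0202,"tz":0.07,"ax":0,"ay":0,"az":0.258}
  ]
}}

```text
time: 21.75
tool_pos: [0.4405, 0.2142, 0.0798]
ee_rot: [-3.14, -0.001, 1.61]
wrist_force: [0.4, -0.9, -0.2]
width: 0.0249
```

```bash
python3 -c "
from h import *
best('side','stamp_mid',(.4421,.212,.035),.052,4)
plan((442.1,212,35.2,92))
best('top','spot_stapler',(.4597,-.0938,-.19),.004)
best('top','stapler_mid',(.4597,-.0938,-.19),.004)
best('top','green_glue_mid',(.4433,-.2182,0),.004)
plan((442.1,212,35.2,92))
p,d=snapshot('top');q,d=snapshot('side')
cv2.imwrite('pics/g5.png',np.vstack([cv2.resize(p[180:320,150:470],None,fx=2,fy=2),cv2.resize(q[120:260,200:360],None,fx=2,fy=2)[:,:].repeat(1,1) if 0 else np.hstack([cv2.resize(q[120:260,200:360],None,fx=2,fy=2),np.zeros((280,320,3),np.uint8)])])[:,:,::-1])"
```

```text
side stamp_mid [444.7 211. ] deg 4.5 IoU 0.86
side stamp_mid [442.1 211.5] deg -0.1 IoU 0.86
t 22.15 tcp [443.1 211.3  81.7] rpy [ 1.799e+02 -1.000e-01  9.190e+01] w 25.2 F [-0.2 -0.5 -1.1] q [0.33 0.02 1.71 0.   1.41 0.3 ]
(442.1, 212, 35.2, 92) -> [ 0.6 -1.1 46.5] [ 0.001 -0.001 -0.002]
top stapler_mid [459.9 -91.1] deg -12.7 IoU 0.92
top stapler_mid [459.7 -91.2] deg -12.8 IoU 0.92
top green_glue_mid [ 443.5 -216.2] deg 0.0 IoU 0.95
top green_glue_mid [ 443.5 -215.7] deg 0.0 IoU 0.92
t 23.05 tcp [442.1 212.   80.8] rpy [-180.   -0.   92.] w 24.8 F [-0.7  0.  -1.6] q [0.33 0.02 1.71 0.   1.41 0.3 ]
(442.1, 212, 35.2, 92) -> [-0.   0.  45.6] [-0.    -0.001  0.   ]
```

View pics/g5.png

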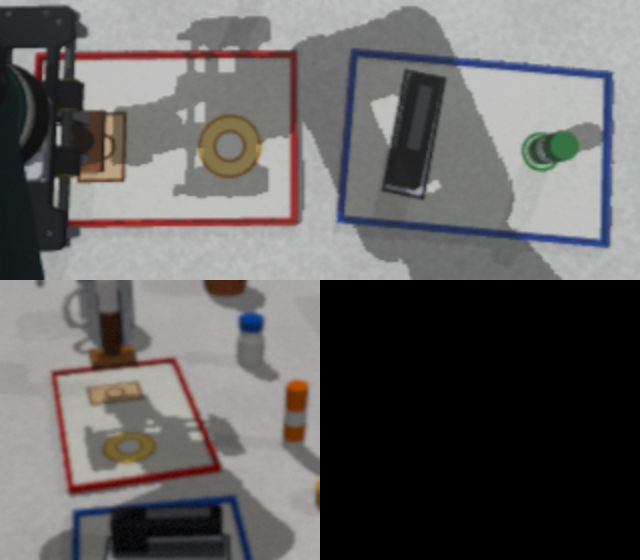

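The stamp hangs aligned above its brown rectangle, and the stapler and glue stick are on their outlines. I lower the stamp.

Call:
{"method": "step_arm", "body": {
  "steps": [
    {"jaw":0,"tx":0,"ty":0,"tz":0.02,"ax":0,"ay":0,"az":0},
    {"jaw":0,"tx":0,"ty":0,"tz":0.036,"ax":0,"ay":0,"az":0},
    {"jaw":0,"tx":0,"ty":0,"tz":0.042,"ax":0,"ay":0,"az":0},
    {"jaw":0,"tx":0,"ty":0,"tz":0.045,"ax":0,"ay":0,"az":0},
    {"jaw":0,"tx":0,"ty":0,"tz":0.0455,"ax":0,"ay":0,"az":0},
    {"jaw":0,"tx":0,"ty":0,"tz":0.0455,"ax":0,"ay":0,"az":0},
    {"jaw":0,"tx":0,"ty":0,"tz":0.0455,"ax":0,"ay":0,"az":0}
  ]
}}

```text
time: 23.85
tool_pos: [0.4427, 0.2123, 0.0362]
ee_rot: [3.14, -0.001, 1.606]
wrist_force: [0.8, -0.7, -0.4]
width: 0.0248
```

```bash
python3 -c "
from h import *
plan((442.1,212,35.0,92))
best('side','stamp_mid',(.4421,.212,.035),.004,2)
best('side','spot_stamp',(.4421,.212,.035),.004,1)
plan((442.1,212,35.0,92))
q,d=snapshot('side')
cv2.imwrite('pics/g6.png',cv2.resize(q[120:240,210:330],None,fx=5,fy=5,interpolation=2)[:,:,::-1])"
```

```text
t 23.85 tcp [442.7 212.3  36.2] rpy [ 1.799e+02 -1.000e-01  9.200e+01] w 24.8 F [ 0.8 -0.7 -0.4] q [0.33 0.06 1.76 0.   1.32 0.3 ]
(442.1, 212, 35.0, 92) -> [-0.2 -0.6  1.2] [ 0.001 -0.001  0.   ]
side stamp_mid [445. 216.] deg 5.4 IoU 0.88
side stamp_mid [444.7 216.1] deg -3.2 IoU 0.87
t 24.15 tcp [442.2 212.1  35.5] rpy [180.  -0.  92.] w 24.5 F [ 0.3 -0.3 -1.4] q [0.33 0.06 1.76 0.   1.32 0.3 ]
(442.1, 212, 35.0, 92) -> [-0.1 -0.1  0.5] [ 0.    -0.001  0.   ]
```

View pics/g6.png

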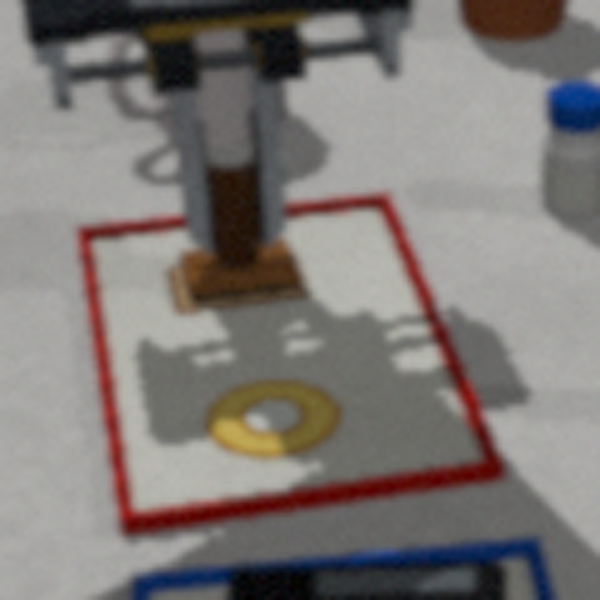

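Call:
{"method": "step_arm", "body": {
  "steps": [
    {"jaw":0,"tx":0,"ty":0,"tz":0.0006,"ax":0,"ay":0,"az":0},
    {"jaw":0,"tx":0,"ty":0,"tz":0.0006,"ax":0,"ay":0,"az":0},
    {"jaw":0.6,"tx":0,"ty":0,"tz":0.0006,"ax":0,"ay":0,"az":0},
    {"jaw":0.6,"tx":0,"ty":0,"tz":0.0006,"ax":0,"ay":0,"az":0},
    {"jaw":0.6,"tx":0,"ty":0,"tz":0.0006,"ax":0,"ay":0,"az":0},
    {"jaw":0.6,"tx":0,"ty":0,"tz":-0.02,"ax":0,"ay":0,"az":0},
    {"jaw":0.6,"tx":0,"ty":0,"tz":-0.06,"ax":0,"ay":0,"az":0},
    {"jaw":0.6,"tx":0,"ty":0,"tz":-0.11,"ax":0,"ay":0,"az":0}
  ]
}}

```text
time: 25.0
tool_pos: [0.4405, 0.2114, 0.1444]
ee_rot: [-3.136, 0.001, 1.606]
wrist_force: [1.2, 0.3, 0.0]
width: 0.0562
```

```bash
python3 -c "
from h import *
plan((648.3,-58.8,150,92),(648.3,-58.8,150,135))"
```

```text
t 25.0 tcp [440.5 211.4 144.4] rpy [-1.797e+02  1.000e-01  9.200e+01] w 56.2 F [1.2 0.3 0. ] q [ 0.33 -0.02  1.62  0.    1.55  0.3 ]
(648.3, -58.8, 150, 92) -> [-277.3  198.2   -6.4] [-0.006  0.001  0.   ]
(648.3, -58.8, 150, 135) -> [-277.3  198.2   -6.4] [-0.006 -0.001 -0.75 ]
```

Call:
{"method": "step_arm", "body": {
  "steps": [
    {"jaw":0.85,"tx":-0.03,"ty":0.021,"tz":-0.006,"ax":0,"ay":0,"az":0},
    {"jaw":0.85,"tx":-0.065,"ty":0.046,"tz":-0.006,"ax":0,"ay":0,"az":0},
    {"jaw":0.85,"tx":-0.1,"ty":0.071,"tz":-0.006,"ax":0,"ay":0,"az":0},
    {"jaw":0.85,"tx":-0.14,"ty":0.1,"tz":-0.006,"ax":0,"ay":0,"az":0},
    {"jaw":0.85,"tx":-0.18,"ty":0.128,"tz":-0.006,"ax":0,"ay":0,"az":0},
    {"jaw":0.85,"tx":-0.22,"ty":0.157,"tz":-0.006,"ax":0,"ay":0,"az":0},
    {"jaw":0.85,"tx":-0.255,"ty":0.182,"tz":-0.006,"ax":0,"ay":0,"az":0},
    {"jaw":0.85,"tx":-0.277,"ty":0.198,"tz":-0.006,"ax":0,"ay":0,"az":0}
  ]
}}

```text
time: 25.8
tool_pos: [0.6494, -0.0616, 0.149]
ee_rot: [-3.136, 0.002, 1.603]
wrist_force: [-0.3, 0.0, -0.3]
width: 0.0802
```

```bash
cat > rectify.py <<'E'
from h import *
import sys
# rectified to floor plane z=4mm, 0.5 mm/px; crops centred on spots; x up, y left
C={"stapler":(459.7,-93.8,160),"glue":(443.3,-218.2,80),"stamp":(442.1,212,100),"tape":(445.3,87.7,100)}
def rectified(n,keys,S=2.5):
    p,_=snapshot(n); K,o,M=cam(n); tiles=[]
    for k in keys:
        x,y,w=C[k]; N=300
        W=np.array([[x+w/2,y+w/2],[x+w/2,y-w/2],[x-w/2,y-w/2],[x-w/2,y+w/2]])/1000
        c=(np.c_[W,np.full(4,.004)]-o)@M; uv=(c@K.T)[:,:2]/c[:,2:]
        H=cv2.getPerspectiveTransform(np.float32([[0,0],[N,0],[N,N],[0,N]]),np.float32(uv))
        t=cv2.warpPerspective(p,H,(N,N),flags=cv2.INTER_CUBIC|cv2.WARP_INVERSE_MAP)
        s=N/w
        for g in range(0,int(w)+1,10): # ticks 10 mm
            cv2.line(t,(int(g*s),N-6),(int(g*s),N),(255,0,255),1); cv2.line(t,(0,int(g*s)),(6,int(g*s)),(255,0,255),1)
        tiles.append(cv2.convertScaleAbs(t,alpha=1.4))
    return np.hstack(tiles)
E
python3 -c "
from rectify import *
cv2.imwrite('pics/r1.png',cv2.resize(np.vstack([rectified('top',['stapler','glue','stamp'],),rectified('side',['stapler','glue','stamp'])]),(800,533))[:,:,::-1])
plan((648.3,-58.8,11.5,92))"
```

```text
t 25.9 tcp [649.4 -62.1 148.4] rpy [-1.797e+02  1.000e-01  9.180e+01] w 80.0 F [-0.2 -0.1  1. ] q [-0.18  0.34  1.2  -0.    1.61 -0.21]
(648.3, -58.8, 11.5, 92) -> [  3.5  -0.2 136.9] [-0.006  0.002 -0.004]
```

View pics/r1.png

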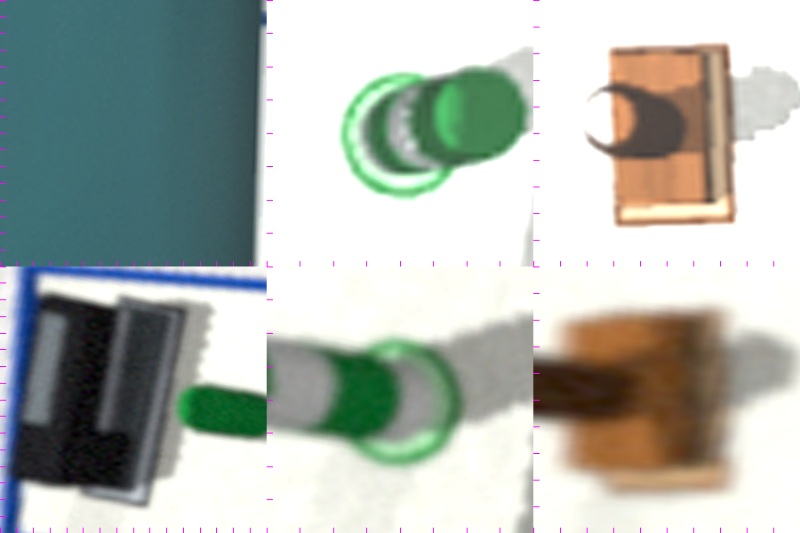

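In the rectified tiles the glue stick is centred to about 1 mm. The stamp sits about 2.3 mm too far in +x and 2.8 mm in +y, so I will nudge it later. Next is the tape.

Call:
{"method": "step_arm", "body": {
  "steps": [
    {"jaw":0.85,"tx":0.0035,"ty":0,"tz":0.04,"ax":-0.006,"ay":0.002,"az":-0.004},
    {"jaw":0.85,"tx":0.0035,"ty":0,"tz":0.08,"ax":-0.006,"ay":0.002,"az":-0.004},
    {"jaw":0.85,"tx":0.0035,"ty":0,"tz":0.11,"ax":-0.006,"ay":0.002,"az":-0.004},
    {"jaw":0.85,"tx":0.0035,"ty":0,"tz":0.125,"ax":-0.006,"ay":0.002,"az":-0.004},
    {"jaw":0.85,"tx":0.0035,"ty":0,"tz":0.13,"ax":-0.006,"ay":0.002,"az":-0.004},
    {"jaw":0.85,"tx":0.0035,"ty":0,"tz":0.132,"ax":-0.006,"ay":0.002,"az":-0.004},
    {"jaw":0.85,"tx":0.0035,"ty":0,"tz":0.132,"ax":-0.006,"ay":0.002,"az":-0.004}
  ]
}}

```text
time: 26.6
tool_pos: [0.6498, -0.0588, 0.0184]
ee_rot: [3.138, 0.0, 1.606]
wrist_force: [-0.3, -0.4, 0.6]
width: 0.0799
```

```bash
python3 -c "
from h import *
best('side','tape_mid',(.6485,-.0588,0),0,3)
plan((648.3,-58.8,11.5,92))
best('top','stapler_mid',(.4597,-.0938,-.19),.004,2)
"
```

```text
side tape_mid [649.4 -57.7] deg 0.0 IoU 0.94
side tape_mid [649.7 -58.6] deg 0.0 IoU 0.93
t 26.9 tcp [649.1 -59.   17.4] rpy [179.9   0.   92. ] w 79.9 F [-0.2  0.2 -0.1] q [-0.18  0.42  1.37  0.    1.36 -0.21]
(648.3, -58.8, 11.5, 92) -> [ 0.2 -0.8  5.9] [ 0.002  0.    -0.   ]
```

Call:
{"method": "step_arm", "body": {
  "steps": [
    {"jaw":0.85,"tx":0.0002,"ty":0,"tz":0.004,"ax":0.002,"ay":0,"az":0},
    {"jaw":0.7,"tx":0.0002,"ty":0,"tz":0.0057,"ax":0.002,"ay":0,"az":0},
    {"jaw":0.0,"tx":0.0002,"ty":0,"tz":0.0057,"ax":0.002,"ay":0,"az":0},
    {"jaw":0.0,"tx":0.0002,"ty":0,"tz":0.0057,"ax":0.002,"ay":0,"az":0},
    {"jaw":0.0,"tx":0.0002,"ty":0,"tz":0.0057,"ax":0.002,"ay":0,"az":0},
    {"jaw":0.0,"tx":0.0002,"ty":0,"tz":0.0057,"ax":0.002,"ay":0,"az":0},
    {"jaw":0.0,"tx":0.0002,"ty":0,"tz":0.0057,"ax":0.002,"ay":0,"az":0}
  ]
}}

```text
time: 27.8
tool_pos: [0.6486, -0.0587, 0.0108]
ee_rot: [-3.14, -0.0, 1.605]
wrist_force: [0.1, 0.0, -0.6]
width: 0.0493
```

```bash
python3 -c "
from h import *
plan((444.5,87,130,92))
"
```

```text
t 27.8 tcp [648.6 -58.7  10.8] rpy [-179.9   -0.    92. ] w 49.3 F [ 0.1  0.  -0.6] q [-0.18  0.42  1.37 -0.    1.35 -0.21]
(444.5, 87, 130, 92) -> [ 152.7 -199.1 -118.8] [-0.002 -0.    -0.   ]
```

Call:
{"method": "step_arm", "body": {
  "steps": [
    {"jaw":0,"tx":0,"ty":0,"tz":-0.02,"ax":0,"ay":0,"az":0},
    {"jaw":0,"tx":0,"ty":-0.005,"tz":-0.055,"ax":0,"ay":0,"az":0},
    {"jaw":0,"tx":0.02,"ty":-0.03,"tz":-0.08,"ax":0,"ay":0,"az":0},
    {"jaw":0,"tx":0.047,"ty":-0.062,"tz":-0.08,"ax":0,"ay":0,"az":0},
    {"jaw":0,"tx":0.075,"ty":-0.098,"tz":-0.08,"ax":0,"ay":0,"az":0},
    {"jaw":0,"tx":0.103,"ty":-0.134,"tz":-0.08,"ax":0,"ay":0,"az":0},
    {"jaw":0,"tx":0.13,"ty":-0.17,"tz":-0.07,"ax":0,"ay":0,"az":0},
    {"jaw":0,"tx":0.1527,"ty":-0.1991,"tz":-0.06,"ax":0,"ay":0,"az":0}
  ]
}}

```text
time: 28.6
tool_pos: [0.4427, 0.0881, 0.0714]
ee_rot: [-3.141, -0.001, 1.606]
wrist_force: [0.9, -0.4, 0.1]
width: 0.0491
```

Call:
{"method": "step_arm", "body": {
  "steps": [
    {"jaw":0,"tx":0,"ty":0,"tz":0,"ax":0,"ay":0,"az":0},
    {"jaw":0,"tx":0,"ty":0,"tz":0,"ax":0,"ay":0,"az":0}
  ]
}}

```text
time: 28.8
tool_pos: [0.4424, 0.0884, 0.0716]
ee_rot: [3.141, -0.0, 1.607]
wrist_force: [0.2, -0.3, -0.8]
width: 0.0494
```

```bash
python3 -c "
from h import *
best('side','tape_mid',(.4445,.087,0),.06,2)
best('side','spot_tape',(.4445,.087,0),.004,2)
best('top','stapler_mid',(.4597,-.0938,-.19),.004,2)
best('top','green_glue_mid',(.4433,-.2182,0),.004,2)
plan((444.5,87,15,92))
"
```

```text
side tape_mid [446.5  91.2] deg 0.0 IoU 0.94
side tape_mid [444.2  90.7] deg 0.0 IoU 0.9
side spot_tape [444.9  89.4] deg 0.0 IoU 0.95
top stapler_mid [458.7 -90.9] deg -12.2 IoU 0.93
top stapler_mid [459.9 -90.9] deg -14.7 IoU 0.91
top green_glue_mid [ 443.9 -215.9] deg 0.0 IoU 0.94
top green_glue_mid [ 443.4 -216.2] deg 0.0 IoU 0.93
t 29.6 tcp [442.6  88.1  71.3] rpy [-180.   -0.   92.] w 49.3 F [ 0.1  0.1 -0.4] q [ 0.07 -0.06  1.81  0.    1.4   0.04]
(444.5, 87, 15, 92) -> [-1.2  1.9 56.3] [-0.001 -0.001 -0.   ]
```

Call:
{"method": "step_arm", "body": {
  "steps": [
    {"jaw":0,"tx":-0.0016,"ty":0.0003,"tz":0.025,"ax":0,"ay":0,"az":0},
    {"jaw":0,"tx":-0.0016,"ty":0.0003,"tz":0.043,"ax":0,"ay":0,"az":0},
    {"jaw":0,"tx":-0.0016,"ty":0.0003,"tz":0.05,"ax":0,"ay":0,"az":0},
    {"jaw":0,"tx":-0.0016,"ty":0.0003,"tz":0.053,"ax":0,"ay":0,"az":0},
    {"jaw":0,"tx":-0.0016,"ty":0.0003,"tz":0.0555,"ax":0,"ay":0,"az":0},
    {"jaw":0,"tx":-0.0016,"ty":0.0003,"tz":0.0555,"ax":0,"ay":0,"az":0},
    {"jaw":0,"tx":-0.0016,"ty":0.0003,"tz":0.0555,"ax":0,"ay":0,"az":0}
  ]
}}

```text
time: 30.3
tool_pos: [0.4436, 0.0866, 0.0166]
ee_rot: [3.141, -0.001, 1.606]
wrist_force: [0.2, 0.1, -0.4]
width: 0.0491
```

```bash
python3 -c "
from rectify import *
plan((442.8,86.4,15,92))
cv2.imwrite('pics/r2.png',cv2.resize(np.hstack([rectified('side',['tape']),rectified('top',['stapler','glue'])]),(800,267))[:,:,::-1])
plan((442.8,86.4,15,92))
"
```

```text
t 30.3 tcp [443.6  86.6  16.6] rpy [180.  -0.  92.] w 49.1 F [ 0.2  0.1 -0.4] q [ 0.07 -0.    1.87  0.    1.27  0.03]
(442.8, 86.4, 15, 92) -> [-0.2 -0.8  1.6] [ 0.001 -0.001  0.   ]
t 30.4 tcp [443.5  86.6  16.5] rpy [180.  -0.  92.] w 49.0 F [-0.  -0.6 -0.3] q [ 0.07 -0.    1.87  0.    1.27  0.03]
(442.8, 86.4, 15, 92) -> [-0.2 -0.7  1.5] [ 0.001 -0.001  0.   ]
```

View pics/r2.png

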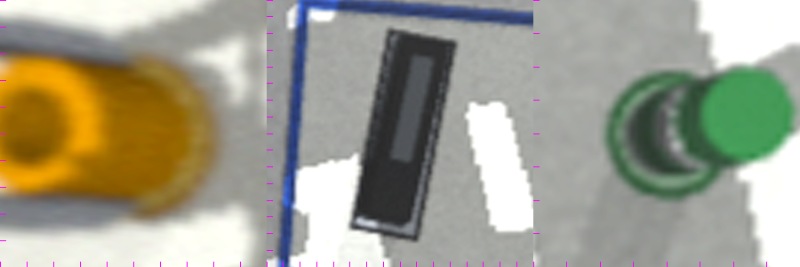

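The tape is within about 1 mm of its circle and the glue stick is centred. The stapler looks a little far towards +y. I release the tape and then check the stapler.

Call:
{"method": "step_arm", "body": {
  "steps": [
    {"jaw":0,"tx":-0.0006,"ty":-0.0006,"tz":0.0015,"ax":0,"ay":0,"az":0},
    {"jaw":0,"tx":-0.0006,"ty":-0.0006,"tz":0.002,"ax":0,"ay":0,"az":0},
    {"jaw":0,"tx":-0.0006,"ty":-0.0006,"tz":0.002,"ax":0,"ay":0,"az":0},
    {"jaw":0.85,"tx":-0.0006,"ty":-0.0006,"tz":0.0015,"ax":0,"ay":0,"az":0},
    {"jaw":0.85,"tx":-0.0006,"ty":-0.0006,"tz":0.0015,"ax":0,"ay":0,"az":0},
    {"jaw":0.85,"tx":-0.0006,"ty":-0.0006,"tz":0.0015,"ax":0,"ay":0,"az":0},
    {"jaw":0.85,"tx":-0.0006,"ty":-0.0006,"tz":-0.03,"ax":0,"ay":0,"az":0},
    {"jaw":0.85,"tx":-0.0006,"ty":-0.0006,"tz":-0.07,"ax":0,"ay":0,"az":0}
  ]
}}

```text
time: 31.2
tool_pos: [0.4407, 0.0858, 0.085]
ee_rot: [-3.136, -0.0, 1.606]
wrist_force: [0.8, -1.3, 0.1]
width: 0.0792
```

```bash
python3 -c "
from h import *
plan((439.8,209.2,145,92),(400,400,145,92))
"
```

```text
t 31.2 tcp [440.7  85.8  85. ] rpy [-179.7   -0.    92. ] w 79.2 F [ 0.8 -1.3  0.1] q [ 0.07 -0.07  1.79  0.    1.43  0.03]
(439.8, 209.2, 145, 92) -> [123.4   3.1 -60. ] [-0.006 -0.     0.   ]
(400, 400, 145, 92) -> [315.5 -30.  -59.7] [-0.006 -0.     0.   ]
```

Call:
{"method": "step_arm", "body": {
  "steps": [
    {"jaw":0.65,"tx":0,"ty":0,"tz":-0.04,"ax":0,"ay":0,"az":0},
    {"jaw":0.65,"tx":0.02,"ty":0,"tz":-0.07,"ax":0,"ay":0,"az":0},
    {"jaw":0.65,"tx":0.06,"ty":-0.01,"tz":-0.07,"ax":0,"ay":0,"az":0},
    {"jaw":0.65,"tx":0.105,"ty":-0.02,"tz":-0.07,"ax":0,"ay":0,"az":0},
    {"jaw":0.65,"tx":0.15,"ty":-0.03,"tz":-0.07,"ax":0,"ay":0,"az":0},
    {"jaw":0.65,"tx":0.195,"ty":-0.04,"tz":-0.07,"ax":0,"ay":0,"az":0},
    {"jaw":0.65,"tx":0.24,"ty":-0.05,"tz":-0.07,"ax":0,"ay":0,"az":0},
    {"jaw":0.65,"tx":0.285,"ty":-0.06,"tz":-0.07,"ax":0,"ay":0,"az":0}
  ]
}}

```text
time: 32.0
tool_pos: [0.3704, 0.3703, 0.1554]
ee_rot: [-3.136, -0.0, 1.606]
wrist_force: [1.1, -0.4, 0.2]
width: 0.0609
```

```bash
python3 -c "
from rectify import *
A=rectified('top',['stapler','stamp']); B=rectified('top',['tape','glue'])
cv2.imwrite('pics/r3.png',np.vstack([A,B])[:,:,::-1])
p,_=snapshot('top'); cv2.imwrite('top3.png',p[:,:,::-1])
plan()
"
```

```text
t 32.15 tcp [370.  370.4 154.9] rpy [-179.6    0.    92.3] w 61.4 F [ 0.2 -1.1 -0.3] q [0.68 0.05 1.53 0.   1.57 0.64]
```

View pics/r3.png

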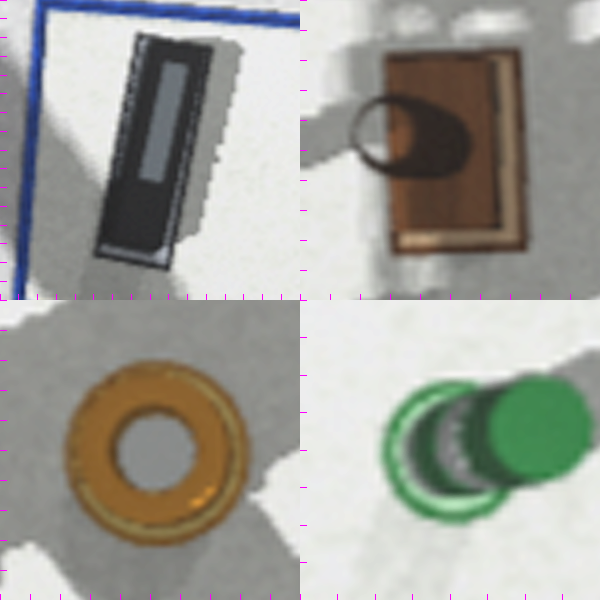

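The tape and glue stick are centred to within about 1 mm. The stamp is about 2 mm off towards +x and +y, and turned roughly 1.3° too far. I zoom in on the stapler.

```bash
python3 -c "
from h import *
p=cv2.imread('top3.png')
K,o,M=cam('top')
def tile(x,y,a,l,w,z):
    s=5; c,si=np.cos(a),np.sin(a); W=[]
    for u,v in((l/2,w/2),(l/2,-w/2),(-l/2,-w/2),(-l/2,w/2)): W.append([x+c*u-si*v,y+si*u+c*v,z])
    C=(np.array(W)/1000-o)@M; uv=(C@K.T)[:,:2]/C[:,2:]
    N=(int(w*s),int(l*s)); H=cv2.getPerspectiveTransform(np.float32([[0,0],[N[0],0],[N[0],N[1]],[0,N[1]]]),np.float32(uv))
    t=cv2.warpPerspective(p,H,N,flags=cv2.INTER_LINEAR|cv2.WARP_INVERSE_MAP)
    t=(255*(t/255.)**.55).astype(np.uint8)
    for g in range(0,int(w),5): cv2.line(t,(g*s,N[1]-(14 if g%10==0 else 7)),(g*s,N[1]),(255,0,255),1)
    for g in range(0,int(l),5): cv2.line(t,(0,g*s),(14 if g%10==0 else 7,g*s),(255,0,255),1)
    return t
a=np.radians(-10.9)
A=tile(459.8,-94.6,a,120+20,70,4); B=tile(459.8,-94.6,a,140,70,50)
cv2.imwrite('pics/z1.png',cv2.resize(np.hstack([A,B]),(600,600)))
"
```

```text
(no output)
```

View pics/z1.png

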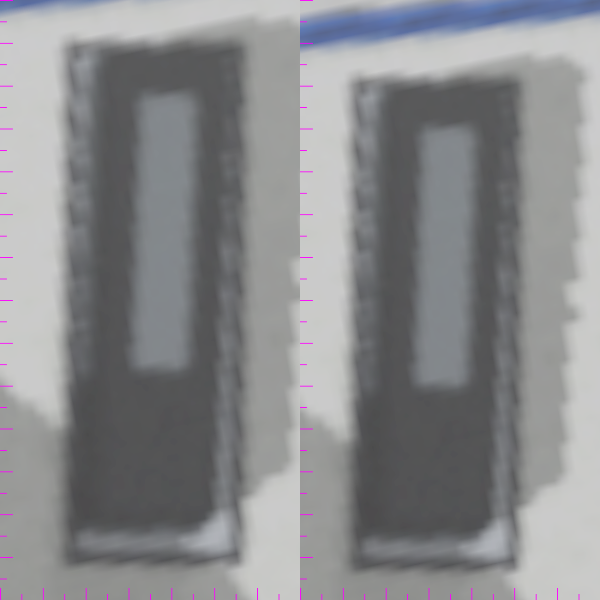

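In the floor-plane tile the stapler's outline spans 66–242 across and 42–560 along. The stapler is turned about 1.8° clockwise and sits about 2 mm off towards +y and 1 mm towards +x. I will regrip and nudge the stamp first, then the stapler.

```bash
python3 -c "
from h import *
plan((442.2,212,120,92),(442.2,212,35.2,92))"
```

```text
t 32.15 tcp [370.  370.4 154.9] rpy [-179.6    0.    92.3] w 61.4 F [ 0.2 -1.1 -0.3] q [0.68 0.05 1.53 0.   1.57 0.64]
(442.2, 212, 120, 92) -> [-161.1   66.1   34.5] [-0.006  0.     0.005]
(442.2, 212, 35.2, 92) -> [-161.1   66.6  119.3] [-0.006  0.     0.005]
```

Call:
{"method": "step_arm", "body": {
  "steps": [
    {"jaw":0.6,"tx":-0.04,"ty":0.016,"tz":0,"ax":0,"ay":0,"az":0},
    {"jaw":0.6,"tx":-0.08,"ty":0.033,"tz":0,"ax":0,"ay":0,"az":0},
    {"jaw":0.6,"tx":-0.12,"ty":0.05,"tz":0.01,"ax":0,"ay":0,"az":0},
    {"jaw":0.6,"tx":-0.15,"ty":0.062,"tz":0.02,"ax":0,"ay":0,"az":0},
    {"jaw":0.6,"tx":-0.161,"ty":0.066,"tz":0.03,"ax":-0.006,"ay":0,"az":0.005},
    {"jaw":0.6,"tx":-0.161,"ty":0.066,"tz":0.034,"ax":-0.006,"ay":0,"az":0.005},
    {"jaw":0.6,"tx":-0.161,"ty":0.066,"tz":0.034,"ax":-0.006,"ay":0,"az":0.005},
    {"jaw":0.6,"tx":-0.161,"ty":0.066,"tz":0.034,"ax":-0.006,"ay":0,"az":0.005}
  ]
}}

```text
time: 32.95
tool_pos: [0.4418, 0.213, 0.1208]
ee_rot: [-3.141, -0.0, 1.607]
wrist_force: [-0.6, 0.7, 0.9]
width: 0.0561
```

```bash
python3 -c "
from h import *
plan((442.2,212,35.2,92))"
```

```text
t 32.95 tcp [441.8 213.  120.8] rpy [-180.    -0.    92.1] w 56.1 F [-0.6  0.7  0.9] q [ 0.33 -0.01  1.65  0.    1.5   0.3 ]
(442.2, 212, 35.2, 92) -> [-1.1  0.4 85.6] [-0.    -0.     0.001]
```

Call:
{"method": "step_arm", "body": {
  "steps": [
    {"jaw":0.6,"tx":-0.001,"ty":0.0004,"tz":0.04,"ax":0,"ay":0,"az":0.001},
    {"jaw":0.6,"tx":-0.001,"ty":0.0004,"tz":0.07,"ax":0,"ay":0,"az":0.001},
    {"jaw":0.6,"tx":-0.001,"ty":0.0004,"tz":0.084,"ax":0,"ay":0,"az":0.001},
    {"jaw":0.6,"tx":-0.001,"ty":0.0004,"tz":0.084,"ax":0,"ay":0,"az":0.001},
    {"jaw":0,"tx":-0.001,"ty":0.0004,"tz":0.084,"ax":0,"ay":0,"az":0.001},
    {"jaw":0,"tx":-0.001,"ty":0.0004,"tz":0.084,"ax":0,"ay":0,"az":0.001},
    {"jaw":0,"tx":-0.001,"ty":0.0004,"tz":0.084,"ax":0,"ay":0,"az":0.001},
    {"jaw":0,"tx":-0.001,"ty":0.0004,"tz":0.084,"ax":0,"ay":0,"az":0.001}
  ]
}}

```text
time: 33.75
tool_pos: [0.443, 0.2124, 0.038]
ee_rot: [3.14, -0.001, 1.606]
wrist_force: [-0.7, 0.5, 0.4]
width: 0.028
```

Call:
{"method": "step_arm", "body": {
  "steps": [
    {"jaw":0,"tx":0,"ty":0,"tz":0,"ax":0,"ay":0,"az":0},
    {"jaw":0,"tx":0,"ty":0,"tz":0,"ax":0,"ay":0,"az":0}
  ]
}}

```text
time: 33.95
tool_pos: [0.4432, 0.2124, 0.0383]
ee_rot: [3.139, -0.001, 1.605]
wrist_force: [-0.4, 0.8, -0.8]
width: 0.025
```

```bash
python3 -c "
from h import *
plan((440.6,209.7,35.2,90.7))"
```

```text
t 33.95 tcp [443.2 212.4  38.3] rpy [ 1.799e+02 -1.000e-01  9.200e+01] w 25.0 F [-0.4  0.8 -0.8] q [0.33 0.06 1.76 0.   1.32 0.3 ]
(440.6, 209.7, 35.2, 90.7) -> [-2.6 -2.7  3.1] [ 0.002 -0.001  0.022]
```

Call:
{"method": "step_arm", "body": {
  "steps": [
    {"jaw":0,"tx":0,"ty":0,"tz":-0.005,"ax":0,"ay":0,"az":0},
    {"jaw":0,"tx":-0.0024,"ty":-0.0018,"tz":-0.005,"ax":0.002,"ay":0,"az":0.022},
    {"jaw":0,"tx":-0.0024,"ty":-0.0018,"tz":-0.005,"ax":0.002,"ay":0,"az":0.022},
    {"jaw":0,"tx":-0.0024,"ty":-0.0018,"tz":-0.005,"ax":0.002,"ay":0,"az":0.022},
    {"jaw":0,"tx":-0.0024,"ty":-0.0018,"tz":-0.003,"ax":0.002,"ay":0,"az":0.022},
    {"jaw":0,"tx":-0.0024,"ty":-0.0018,"tz":-0.0005,"ax":0.002,"ay":0,"az":0.022},
    {"jaw":0,"tx":-0.0024,"ty":-0.0018,"tz":-0.0005,"ax":0.002,"ay":0,"az":0.022},
    {"jaw":0,"tx":-0.0024,"ty":-0.0018,"tz":-0.0005,"ax":0.002,"ay":0,"az":0.022}
  ]
}}

```text
time: 34.75
tool_pos: [0.4414, 0.2099, 0.0386]
ee_rot: [3.142, -0.001, 1.583]
wrist_force: [-0.4, -0.1, -0.4]
width: 0.0249
```

```bash
python3 -c "
from h import *
plan((441.4,210.0,38.3,90.7))"
```

```text
t 34.75 tcp [441.4 209.9  38.6] rpy [ 1.80e+02 -1.00e-01  9.07e+01] w 24.9 F [-0.4 -0.1 -0.4] q [0.33 0.06 1.76 0.   1.32 0.31]
(441.4, 210.0, 38.3, 90.7) -> [0.1 0.  0.3] [ 0.    -0.001  0.   ]
```

Next I release the stamp, rise, and head for the stapler.

Call:
{"method": "step_arm", "body": {
  "steps": [
    {"jaw":0,"tx":0,"ty":0,"tz":0.0006,"ax":0,"ay":0,"az":0},
    {"jaw":0,"tx":0,"ty":0,"tz":0.0006,"ax":0,"ay":0,"az":0},
    {"jaw":0.6,"tx":0,"ty":0,"tz":0.0006,"ax":0,"ay":0,"az":0},
    {"jaw":0.6,"tx":0,"ty":0,"tz":0.0006,"ax":0,"ay":0,"az":0},
    {"jaw":0.6,"tx":0,"ty":0,"tz":0.0006,"ax":0,"ay":0,"az":0},
    {"jaw":0.65,"tx":0,"ty":0,"tz":-0.03,"ax":0,"ay":0,"az":0},
    {"jaw":0.65,"tx":0,"ty":0,"tz":-0.07,"ax":0,"ay":0,"az":0},
    {"jaw":0.65,"tx":0,"ty":0,"tz":-0.1,"ax":0,"ay":0,"az":0}
  ]
}}

```text
time: 35.55
tool_pos: [0.4418, 0.2099, 0.1408]
ee_rot: [3.14, -0.002, 1.583]
wrist_force: [0.9, 0.5, 0.3]
width: 0.0611
```

```bash
python3 -c "
from h import *
plan((459.7,-94,120,169.2))"
```

```text
t 35.55 tcp [441.8 209.9 140.8] rpy [ 1.799e+02 -1.000e-01  9.070e+01] w 61.1 F [0.9 0.5 0.3] q [ 0.33 -0.02  1.63  0.    1.53  0.31]
(459.7, -94, 120, 169.2) -> [-304.1   14.    20.2] [ 0.003 -0.    -1.37 ]
```

Call:
{"method": "step_arm", "body": {
  "steps": [
    {"jaw":0.65,"tx":-0.04,"ty":0.002,"tz":0,"ax":0,"ay":0,"az":-0.14},
    {"jaw":0.65,"tx":-0.08,"ty":0.004,"tz":0,"ax":0,"ay":0,"az":-0.28},
    {"jaw":0.65,"tx":-0.12,"ty":0.006,"tz":0,"ax":0,"ay":0,"az":-0.42},
    {"jaw":0.65,"tx":-0.16,"ty":0.008,"tz":0,"ax":0,"ay":0,"az":-0.56},
    {"jaw":0.65,"tx":-0.2,"ty":0.01,"tz":0,"ax":0,"ay":0,"az":-0.7},
    {"jaw":0.65,"tx":-0.24,"ty":0.012,"tz":0,"ax":0,"ay":0,"az":-0.84},
    {"jaw":0.65,"tx":-0.28,"ty":0.013,"tz":0,"ax":0,"ay":0,"az":-0.98},
    {"jaw":0.65,"tx":-0.304,"ty":0.014,"tz":0,"ax":0,"ay":0,"az":-1.12}
  ]
}}

```text
time: 36.35
tool_pos: [0.4595, -0.0963, 0.1405]
ee_rot: [3.14, 0.002, 2.685]
wrist_force: [0.7, -0.2, 0.4]
width: 0.061
```

```bash
python3 -c "
from rectify import *
plan((459.7,-94,100,169.2))
for i,s in best('top','stamp_mid',(.4401,.210,.02),.004,3): pass
best('top','spot_stamp',(.442,.211,.02),.004,1)
best('side','stamp_mid',(.4401,.210,.02),.004,2)
plan((459.7,-94,80,169.2))
A=rectified('top',['stamp','tape'])
cv2.imwrite('pics/r4.png',A[:,:,::-1])"
```

```text
t 36.35 tcp [459.5 -96.3 140.5] rpy [1.799e+02 1.000e-01 1.538e+02] w 61.0 F [ 0.7 -0.2  0.4] q [-0.33 -0.07  1.67  0.    1.54 -1.44]
(459.7, -94, 100, 169.2) -> [ 0.9  2.1 40.5] [ 0.002  0.002 -0.268]
top stamp_mid [442.4 210.2] deg 1.2 IoU 0.86
top stamp_mid [442.  211.2] deg 2.4 IoU 0.8
t 36.95 tcp [459.7 -93.2 140.3] rpy [179.9   0.  153.6] w 61.0 F [ 0.8 -0.1  0.4] q [-0.32 -0.07  1.67  0.    1.54 -1.43]
(459.7, -94, 80, 169.2) -> [-0.3 -0.9 60.3] [ 0.002  0.001 -0.271]
```

View pics/r4.png

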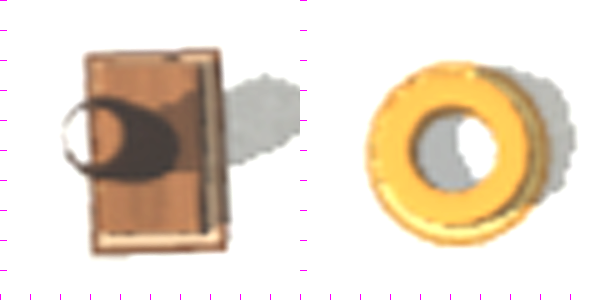

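The stamp is now centred, with even margins and parallel edges, and the tape is still centred. Next the stapler.

Call:
{"method": "step_arm", "body": {
  "steps": [
    {"jaw":0.65,"tx":-0.0003,"ty":-0.0009,"tz":0.02,"ax":0,"ay":0,"az":-0.14},
    {"jaw":0.65,"tx":-0.0003,"ty":-0.0009,"tz":0.04,"ax":0.002,"ay":0,"az":-0.27},
    {"jaw":0.65,"tx":-0.0003,"ty":-0.0009,"tz":0.06,"ax":0.002,"ay":0,"az":-0.271},
    {"jaw":0.65,"tx":-0.0003,"ty":-0.0009,"tz":0.06,"ax":0.002,"ay":0,"az":-0.271},
    {"jaw":0.65,"tx":-0.0003,"ty":-0.0009,"tz":0.06,"ax":0.002,"ay":0,"az":-0.271}
  ]
}}

```text
time: 37.5
tool_pos: [0.4596, -0.094, 0.0804]
ee_rot: [3.141, 0.001, 2.952]
wrist_force: [-0.3, -0.1, 1.8]
width: 0.0609
```

```bash
python3 -c "
from h import *
plan((459.7,-94,20,169.2))"
```

```text
t 37.5 tcp [459.6 -94.   80.4] rpy [180.    0.  169.2] w 60.9 F [-0.3 -0.1  1.8] q [-0.32 -0.03  1.76  0.    1.41 -1.7 ]
(459.7, -94, 20, 169.2) -> [-0.1  0.  60.4] [ 0.     0.001 -0.001]
```

Call:
{"method": "step_arm", "body": {
  "steps": [
    {"jaw":0.65,"tx":0,"ty":0,"tz":0.03,"ax":0,"ay":0,"az":0},
    {"jaw":0.65,"tx":0,"ty":0,"tz":0.05,"ax":0,"ay":0,"az":0},
    {"jaw":0.65,"tx":0,"ty":0,"tz":0.06,"ax":0,"ay":0,"az":0},
    {"jaw":0.65,"tx":0,"ty":0,"tz":0.06,"ax":0,"ay":0,"az":0},
    {"jaw":0,"tx":0,"ty":0,"tz":0.06,"ax":0,"ay":0,"az":0},
    {"jaw":0,"tx":0,"ty":0,"tz":0.06,"ax":0,"ay":0,"az":0},
    {"jaw":0,"tx":0,"ty":0,"tz":0.06,"ax":0,"ay":0,"az":0},
    {"jaw":0,"tx":0,"ty":0,"tz":0.06,"ax":0,"ay":0,"az":0}
  ]
}}

```text
time: 38.3
tool_pos: [0.4602, -0.0942, 0.0212]
ee_rot: [-3.142, 0.002, 2.952]
wrist_force: [0.0, -0.5, 0.4]
width: 0.0321
```

```bash
python3 -c "
from h import *
o=get_obs()['tool_pos']*1000
plan((o[0]-1.2,o[1]-2,o[2],171))"
```

```text
t 38.3 tcp [460.2 -94.2  21.2] rpy [-1.800e+02  1.000e-01  1.692e+02] w 32.1 F [ 0.  -0.5  0.4] q [-0.32  0.03  1.82  0.    1.28 -1.7 ]
(np.float64(459.0107040416318), np.float64(-96.17379638010348), np.float64(21.22912447781796), 171) -> [ 0.8 -2.2 -0. ] [-0.     0.002 -0.032]
```

Call:
{"method": "step_arm", "body": {
  "steps": [
    {"jaw":0,"tx":0,"ty":0,"tz":0,"ax":0,"ay":0,"az":0},
    {"jaw":0,"tx":0,"ty":0,"tz":0,"ax":0,"ay":0,"az":0},
    {"jaw":0,"tx":0,"ty":0,"tz":-0.005,"ax":0,"ay":0,"az":0},
    {"jaw":0,"tx":0.0008,"ty":-0.0022,"tz":-0.005,"ax":0,"ay":0.001,"az":-0.032},
    {"jaw":0,"tx":0.0008,"ty":-0.0022,"tz":-0.005,"ax":0,"ay":0.001,"az":-0.032},
    {"jaw":0,"tx":0.0008,"ty":-0.0022,"tz":-0.005,"ax":0,"ay":0.001,"az":-0.032},
    {"jaw":0,"tx":0.0008,"ty":-0.0022,"tz":-0.002,"ax":0,"ay":0.001,"az":-0.032},
    {"jaw":0,"tx":0.0008,"ty":-0.0022,"tz":0,"ax":0,"ay":0.001,"az":-0.032}
  ]
}}

```text
time: 39.1
tool_pos: [0.4589, -0.096, 0.0212]
ee_rot: [3.141, 0.001, 2.984]
wrist_force: [-3.5, -0.4, 12.2]
width: 0.028
```

```bash
python3 -c "
from h import *
plan((459,-96.2,20.5,171))"
```

```text
t 39.1 tcp [458.9 -96.   21.2] rpy [180.   0. 171.] w 28.0 F [-3.5 -0.4 12.2] q [-0.33  0.03  1.83  0.    1.28 -1.74]
(459, -96.2, 20.5, 171) -> [-0.2 -0.2  0.7] [ 0.     0.001 -0.   ]
```

Contact with the floor gives 12 N. I release here, then retreat.

Call:
{"method": "step_arm", "body": {
  "steps": [
    {"jaw":0,"tx":0,"ty":0,"tz":0,"ax":0,"ay":0,"az":0},
    {"jaw":0.65,"tx":0,"ty":0,"tz":0,"ax":0,"ay":0,"az":0},
    {"jaw":0.65,"tx":0,"ty":0,"tz":0,"ax":0,"ay":0,"az":0},
    {"jaw":0.65,"tx":0,"ty":0,"tz":0,"ax":0,"ay":0,"az":0},
    {"jaw":0.65,"tx":0,"ty":0,"tz":-0.03,"ax":0,"ay":0,"az":0},
    {"jaw":0.65,"tx":0,"ty":0,"tz":-0.07,"ax":0,"ay":0,"az":0},
    {"jaw":0.65,"tx":0,"ty":0,"tz":-0.11,"ax":0,"ay":0,"az":0},
    {"jaw":0.65,"tx":0,"ty":0,"tz":-0.15,"ax":0,"ay":0,"az":0}
  ]
}}

```text
time: 39.9
tool_pos: [0.4585, -0.096, 0.1726]
ee_rot: [3.141, 0.001, 2.984]
wrist_force: [0.3, 1.3, 0.3]
width: 0.061
```

Call:
{"method": "step_arm", "body": {
  "steps": [
    {"jaw":0.65,"tx":0.02,"ty":0.04,"tz":0,"ax":0,"ay":0,"az":0},
    {"jaw":0.65,"tx":0.03,"ty":0.085,"tz":0,"ax":0,"ay":0,"az":0},
    {"jaw":0.65,"tx":0.04,"ty":0.13,"tz":0,"ax":0,"ay":0,"az":0},
    {"jaw":0.65,"tx":0.05,"ty":0.175,"tz":0,"ax":0,"ay":0,"az":0},
    {"jaw":0.65,"tx":0.06,"ty":0.22,"tz":0,"ax":0,"ay":0,"az":0},
    {"jaw":0.65,"tx":0.07,"ty":0.265,"tz":0,"ax":0,"ay":0,"az":0},
    {"jaw":0.65,"tx":0.08,"ty":0.31,"tz":0,"ax":0,"ay":0,"az":0},
    {"jaw":0.65,"tx":0.09,"ty":0.355,"tz":0,"ax":0,"ay":0,"az":0}
  ]
}}

```text
time: 40.7
tool_pos: [0.4248, 0.2707, 0.1727]
ee_rot: [3.141, 0.001, 2.984]
wrist_force: [0.1, -0.1, 1.1]
width: 0.0609
```

Call:
{"method": "step_arm", "body": {
  "steps": [
    {"jaw":0.65,"tx":0,"ty":0.045,"tz":0,"ax":0,"ay":0,"az":0},
    {"jaw":0.65,"tx":0,"ty":0.09,"tz":0,"ax":0,"ay":0,"az":0},
    {"jaw":0.65,"tx":0,"ty":0.12,"tz":0,"ax":0,"ay":0,"az":0},
    {"jaw":0.65,"tx":0,"ty":0.12,"tz":0,"ax":0,"ay":0,"az":0}
  ]
}}

```text
time: 41.1
tool_pos: [0.4432, 0.3924, 0.1716]
ee_rot: [3.141, 0.0, 2.988]
wrist_force: [0.6, -0.2, -0.3]
width: 0.0611
```

```bash
python3 -c "
from rectify import *
plan()
A=rectified('top',['stapler','glue']); B=rectified('top',['stamp','tape'])
T=np.vstack([A,B]); p,_=snapshot('top')
q=cv2.resize(p,(800,500))[100:420,150:650]
cv2.imwrite('pics/r5.png',T[:,:,::-1])
for q,s in (('orange_glue_mid',(.6335,.054,0)),('pill_bottle_mid',(.6355,.264,0)),):
    best('top',q,s,0,2)
best('top','stapler_mid',(.4597,-.0938,-.19),.004,2)
best('top','spot_stapler',(.4597,-.0938,-.19),.004,2)
best('side','stapler_mid',(.4597,-.0938,-.19),.004,2)
"
```

```text
t 41.1 tcp [443.2 392.4 171.6] rpy [180.    0.  171.2] w 61.1 F [ 0.6 -0.2 -0.3] q [ 0.63  0.19  1.34  0.    1.61 -0.79]
top orange_glue_mid [632.9  54. ] deg 0.0 IoU 0.91
top orange_glue_mid [632.3  53.9] deg 0.0 IoU 0.91
top pill_bottle_mid [635.7 263.4] deg 0.0 IoU 0.88
top stapler_mid [458.3 -93.3] deg -10.1 IoU 0.92
top stapler_mid [459.3 -93.6] deg -11.1 IoU 0.9
side stapler_mid [459.7 -96.2] deg -10.8 IoU 0.87
side stapler_mid [460.8 -94.5] deg -13.5 IoU 0.86
```

View pics/r5.png

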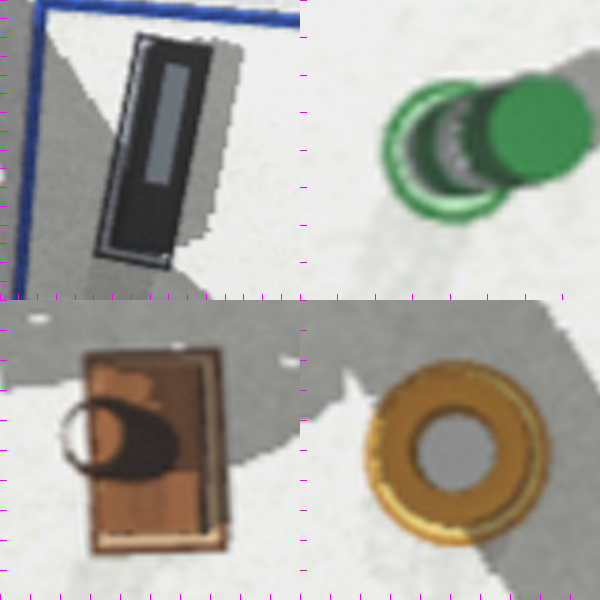

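In this last view the stapler lies parallel inside its rectangle with even margins. The glue stick, stamp and tape are centred, and the orange stick and bottle are where they were. I hand in.

```bash
python3 -c "
from bench import *
print(close_job())"
```

```text
the job is handed in; nothing more can be done
None
```

I made up both kits and handed the job in at about 42 s. The stapler and green glue stick are in the blue tray, and the stamp and tape roll are in the red tray. After the first placing, the stapler and stamp were each about 2 mm and 1–2° off, so I picked both up again and moved them to correct that.

**Last checks (top camera):**
- **Stapler:** fitted at about (459, −93.5) mm and −10 to −11°, against its rectangle's first fit of (459.8, −94.6) mm and −11°. In the picture it lies parallel with even margins.
- **Stamp:** fitted at (442, 210.5) mm and about 2°, against (442, 211) mm and 1.5° for its rectangle.
- **Tape and green glue stick:** within about 1 mm by the margins in the pictures, both resting upright or flat as asked.
- **Orange glue stick and white bottle:** within about 1 mm of where they started, so unmoved.

**Checks that disagreed or failed:**
- The two cameras disagreed by 2–3 mm in places, so I judged the final centring by the margins inside each outline rather than by absolute positions.
- For the green glue stick, different measurements in the pictures ranged from −1 to +2 mm along y; I left it as placed.
- One side-camera fit of the stapler gave −13.5°, at odds with the others at −10 to −11°.
- The networks did not find the stapler's and stamp's outlines again once those were covered, so both are compared with outline fits taken before placing.

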